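# Divide a packing tray and sort bottles by cap colour

## Task

First take the green divider out of its stand and slide it down into the guides across the middle of the empty cardboard tray until it is fully home on the tray's floor. Then sort the four bottles by cap colour: both blue-capped ones standing upright on the blue side, both orange-capped ones on the orange side. Set bottles down rather than dropping or toppling them, and leave the carton, tape roll and leaflets where they are.

Things in the scene. Friction and masses are not known exactly. Their poses are not given: they have to be found in the camera images.
- divider_center (a point): Centre (half-way up) of the green divider: upright panel 160 mm long (x), 6 mm thick (y), 80 mm tall, 90 g, with a grip rail on top, mid-length, 90 mm long, 12 mm thick, 20 to 40 mm above this point. Starts standing in the stand, underside 6 mm above the table; lift it over 30 mm to clear. Home in the tray, this point is 44 mm above the tray's origin, its x along the tray's x, either way round.
- stand: Grey fixed stand that holds the divider at the start, on the left or the right: foot 180 x 70 mm (x, y), 6 mm thick, with a slot 9 mm wide along its x between walls rising to 32 mm above the table. Origin at the centre of its underside.
- tray: Fixed cardboard tray, 176 x 248 mm outside (x, y), floor and walls 4 mm thick; long walls (-x, +x) 60 mm high, end walls (-y, +y) 30 mm. Origin: centre of underside. Mid-length (y = 0) on each long wall two white upright ribs, 14 mm deep, form a guide slot 10 mm wide, flaring to 30 mm at its top; the divider has 4 mm play at each end. It parts the tray into a -y and a +y bay.
- pad_blue: Blue liner card fixed on the tray floor, on either side: marks the bay of the blue-capped bottles. 134 x 100 mm (x, y), 2 mm thick; origin at the centre of its underside; axes parallel to the tray's. The bay is 168 mm (x) by about 113 mm (y, divider to end wall): room for two bottles side by side along x.
- pad_orange: Orange liner card fixed on the tray floor, on either side: marks the bay of the orange-capped bottles. 134 x 100 mm (x, y), 2 mm thick; origin at the centre of its underside; axes parallel to the tray's. The bay is 168 mm (x) by about 113 mm (y, divider to end wall): room for two bottles side by side along x.
- blue_large_center (a point): Centre (half-way up) of the large blue-capped bottle: round, white, with blue screw cap and a thin blue band near its foot. Body 48 mm across up to 68 mm above its underside, cap 38 mm across, 100 mm tall; underside 50 mm below this point; 190 g. Starts upright on the table; z up along the bottle.
- blue_small_center (a point): Centre (half-way up) of the small blue-capped bottle: round, white, with blue screw cap and a thin blue band near its foot. Body 40 mm across up to 56 mm above its underside, cap 30 mm across, 84 mm tall; underside 42 mm below this point; 110 g. Starts upright on the table; z up along the bottle.
- orange_large_center (a point): Centre (half-way up) of the large orange-capped bottle: round, white, with orange screw cap and a thin orange band near its foot. Body 48 mm across up to 68 mm above its underside, cap 38 mm across, 100 mm tall; underside 50 mm below this point; 190 g. Starts upright on the table; z up along the bottle.
- orange_small_center (a point): Centre (half-way up) of the small orange-capped bottle: round, white, with orange screw cap and a thin orange band near its foot. Body 40 mm across up to 56 mm above its underside, cap 30 mm across, 84 mm tall; underside 42 mm below this point; 110 g. Starts upright on the table; z up along the bottle.
Things that resemble listed ones, but are neither listed nor needed, are in the scene too. Leave any red look-alike of the part that bears orange_large_center alone. What is shaped like the part that bears blue_large_center but red is not meant.

How it is judged:
By the outcome, as a careful person would: the job done as asked, in the order asked, and still so for the second after the job is handed in, with the robot touching nothing.
It also fails if it takes over 144 s, if anything falls off the work surface, if the arm or the gripper's body presses on something with over 40 N, if the wrist force passes 120 N, or if a joint passes its speed limit or range.

## Robot

A 7-joint arm with a two-finger parallel gripper is mounted at the origin on the work surface. World frame = base frame: x ahead of the robot, y to its left, z up, the work surface at z = 0. Lengths are in m, angles in rad, forces in N, time in s.
With the tool pointing down it reaches from about 0.4 to 0.925 m from the base axis. Payload 4.1 kg.
Tool frame: the origin (TCP) lies at the very end of the fingers, on their centre line; the grasp point (between the pads) lies 19 mm behind it; x points along the fingers, y is the direction in which the jaws open and shut, and the axes are right-handed (so a half turn about x gives the same grasp; the last joint's range is limited). The gripper opens to 85 mm and grips with 20 to 120 N. Pads are 22 mm wide; open, the fingers measure 114 mm over their backs; the gripper's body (76 mm by 85 mm) begins 54 mm behind the grasp point. The pads swing forward as they close: fully open they stand 13 mm farther back than shut.
Start: joints at [1.061, 0.398, 0.045, 1.537, -0.019, 1.207, -0.051], TCP at [0.26, -0.596, 0.231] pointing down, gripper open.
Joint ranges: [-2.82, 2.82], [-0.49, 2.23], [-1.37, 1.46], [0, 2.46], [-1.36, 4.5], [0.23, 2], [-2.94, 2.94]. Speed limits (rad/s): [2.57, 2.57, 3.14, 3.14, 3.14, 3.14, 3.14].

## Interface

Orientations are given as a unit quaternion [x, y, z, w].
In Python, from bench import robot gives the robot as it stands.
- The arm moves only by the shell command python3 -m jog 'ROWS' [FORCE]. ROWS is JSON, a list of rows, each a list of 7 numbers: the opening in per cent of the stroke, from 0 (shut) to 100 (fully open), then the shift along the tool's x, y, z in mm, then the turn, a rotation vector about the tool's x, y, z in rad. A call has 1 to 12 rows; each row is the pose to reach, as a shift and turn from the pose commanded when the call began, along the tool's axes at that moment; what a row does not reach only later rows make up. A row lasts 1/10 s, in which the tool goes at most 50 mm and 8.59 degrees, less where a joint would pass 70% of its speed; a pose out of reach is approached as far as the arm can. A call with a gripper value outside its range is refused whole. The fingers move at their own pace and stop on an object; FORCE is the grip in N (left out, the last holds). Time passes only in rows, so rows that repeat a pose let the fingers close. It gives the time, the measured TCP pose, the force and the opening at its end, in the units of the state.
- robot.read_state(): the state, without advancing time (a new reading comes with each control period).
- robot.get_image(name): name is "scene" or "top" or "wrist"; returns a dict with "image" (384x512x3 uint8, red, green, blue), "mtx" (3x3 intrinsics, pixels), "k1" (the pictures are not rectified: a ray, as slopes to the right and down, at radius r is drawn at 1 + k1 r^2 times it, then the intrinsics apply), "R" (3x3) and "t" (3): a world point X has camera coordinates R X + t; the wrist camera has in their place "mount" (4x4, takes a point from camera to tool coordinates, whose origin is the TCP and whose axes are the tool frame's). Camera axes: x right, y down, z forward; pixel columns grow to the right and rows downward; lengths in m; the calibration is good to about 2 mm. A picture is of the moment at which its call begins: read the wrist's pose just before it. There is no depth.
- robot.finish_job(): hands the job in, once; it reports no verdict.
The state is a dict: "time": time; "joints": joint angles; "qvel": joint speeds; "joint_torque": joint torques, N m; "tool_pos": TCP position; "orientation": TCP orientation; "wrist_force": force on the tool from outside, world axes, zero at the start; "ft_torque": the same for the moment, N m; "grip_width": finger opening in m.
Only numpy, scipy, OpenCV 4.12 (cv2) and the standard library are available. Lean on these libraries where they do the work, as an engineer would, in place of code of your own. Each camera call takes 0.05 s, during which the arm holds its last target.

## Working session

There is one attempt and no reset: what is moved stays moved. The work goes in short steps, Python scripts to look and compute and a shell command to move; the robot and the scene stay as the last step left them, time stands still between calls to the robot, and variables do not carry over. Pictures are saved under pics/ and viewed, and the job is handed in when it is done.

```bash
mkdir -p pics; ls
python3 - <<'E'
from bench import robot
import cv2,numpy as np
s=robot.read_state();print({k:np.round(v,3).tolist() for k,v in s.items()})
for n in ("scene","top","wrist"):
    d=robot.get_image(n); cv2.imwrite(f"pics/{n}0.png",d["image"][:,:,::-1])
    print(n,{k:np.round(v,4).tolist() for k,v in d.items() if k!="image"})
E
```

```text
pics
{'time': 0.0, 'joints': [1.061, 0.399, 0.045, 1.538, -0.019, 1.207, -0.051], 'qvel': [-0.0, 0.0, 0.0, -0.002, -0.001, 0.0, 0.001], 'joint_torque': [-0.0, -47.512, 1.365, -25.422, 0.012, 0.009, -0.0], 'tool_pos': [0.259, -0.595, 0.23], 'orientation': [-0.692, -0.145, 0.692, -0.144], 'wrist_force': [-0.023, 0.337, 0.221], 'ft_torque': [-0.003, 0.018, 0.005], 'grip_width': 0.085}
scene {'mtx': [[416.6877, 0.0, 253.8819], [0.0, 416.6877, 183.7761], [0.0, 0.0, 1.0]], 'k1': 0.008, 'R': [[-0.7987, 0.6017, -0.0088], [0.461, 0.6023, -0.6517], [-0.3868, -0.5246, -0.7584]], 't': [0.3677, -0.1844, 1.1741]}
top {'mtx': [[355.0666, 0.0, 255.1934], [0.0, 355.0666, 193.8147], [0.0, 0.0, 1.0]], 'k1': 0.0171, 'R': [[-0.0146, -0.9996, -0.0251], [-0.9985, 0.0159, -0.0525], [0.0529, 0.0243, -0.9983]], 't': [0.0257, 0.49, 1.0049]}
wrist {'mtx': [[282.0919, 0.0, 258.4994], [0.0, 282.0919, 191.0255], [0.0, 0.0, 1.0]], 'k1': 0.0073, 'mount': [[0.0006, -0.3079, 0.9514, -0.1433], [1.0, -0.0012, -0.0011, 0.001], [0.0015, 0.9514, 0.3079, -0.0784], [0.0, 0.0, 0.0, 1.0]]}
```

View pics/scene0.png

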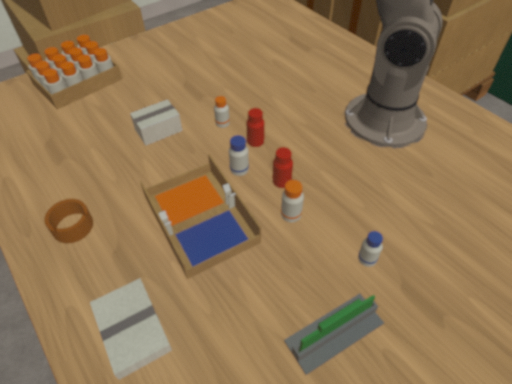

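View pics/top0.png

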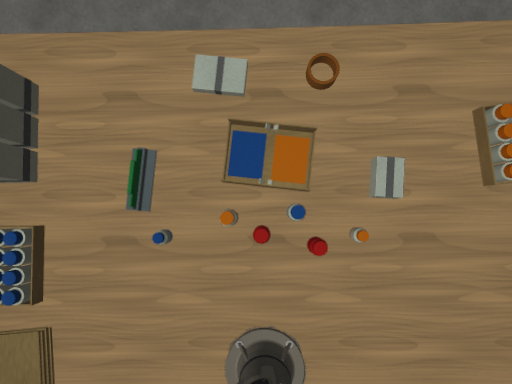

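View pics/wrist0.png

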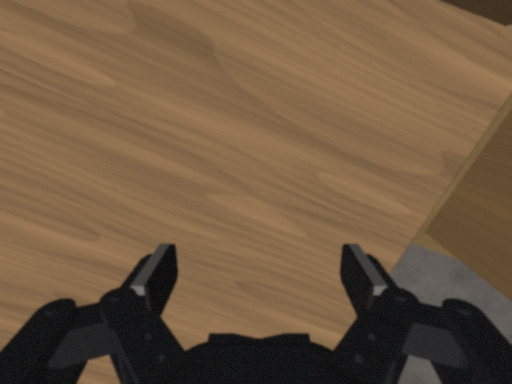

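The top view shows +y to the left and +x up. The divider in its stand is at about (140,180) and the tray at about (270,155), with the blue bay on the left (+y). Blue caps are at (297,212) and (160,238), orange caps at (228,217) and (361,236). The red bottles at (262,235) and (318,246) are look-alikes to leave alone, and so are the crates of bottles at the edges. Next I'll measure.

```bash
cat > h.py <<'E'
from bench import robot
import cv2,numpy as np
from scipy.spatial.transform import Rotation as Rot
def cam(n):
    if n=="wrist":
        s=robot.read_state(); d=robot.get_image(n)
        T=np.eye(4);T[:3,:3]=Rot.from_quat(s["orientation"]).as_matrix();T[:3,3]=s["tool_pos"]
        M=T@np.array(d["mount"]); d["R"]=M[:3,:3].T; d["t"]=-M[:3,:3].T@M[:3,3]
    else: d=robot.get_image(n)
    return d
def ray(d,p):
    K=np.array(d["mtx"]);x=(p[0]-K[0,2])/K[0,0];y=(p[1]-K[1,2])/K[1,1]
    u=np.array([x,y]);v=u.copy()
    for _ in range(8): v=u/(1+d["k1"]*(v@v))
    R=np.array(d["R"]);return -R.T@np.array(d["t"]),R.T@np.array([v[0],v[1],1])
def onz(d,p,z):
    o,r=ray(d,p);return o+r*(z-o[2])/r[2]
def tri(d1,p1,d2,p2):
    A=np.zeros((3,3));b=np.zeros(3);L=[]
    for d,p in((d1,p1),(d2,p2)):
        o,r=ray(d,p);r=r/np.linalg.norm(r);P=np.eye(3)-np.outer(r,r);A+=P;b+=P@o;L.append((o,r))
    X=np.linalg.solve(A,b);return X,[np.linalg.norm(np.cross(X-o,r)) for o,r in L]
def proj(d,X):
    c=np.array(d["R"])@X+np.array(d["t"]);u=c[:2]/c[2];u=u*(1+d["k1"]*(u@u));K=np.array(d["mtx"]);return u*[K[0,0],K[1,1]]+K[:2,2]
HSV={"blue":((105,120,50),(125,255,255)),"orange":((7,200,150),(17,255,255)),"green":((50,100,30),(75,255,255)),"red":((0,150,80),(5,255,255))}
def blobs(im,c,mina=15):
    h=cv2.cvtColor(im,cv2.COLOR_RGB2HSV);m=cv2.inRange(h,*HSV[c]);n,l,s,ce=cv2.connectedComponentsWithStats(m)
    return [(ce[i].round(1).tolist(),int(s[i,4]),s[i,:4].tolist()) for i in range(1,n) if s[i,4]>=mina],l,m
def rep(s=None):
    s=s or robot.read_state();R=Rot.from_quat(s["orientation"]).as_matrix()
    print("t",round(s["time"],2),"pos",np.round(np.array(s["tool_pos"])*1e3,1),"toolx",R[:,0].round(3),"tooly",R[:,1].round(3),"F",np.round(s["wrist_force"],1),"w",round(s["grip_width"]*1e3,1),"q",np.round(s["joints"],2))
E
python3 - <<'E'
from h import *
for n in("top","scene"):
    d=cam(n)
    for c in HSV:
        for b in blobs(d["image"],c)[0]:print(n,c,b,onz(d,b[0],.0).round(3))
rep()
d=cam("top");i=d["image"][100:260,115:415,::-1];cv2.imwrite("pics/topz.png",cv2.resize(i,None,fx=2.6,fy=2.6,interpolation=cv2.INTER_CUBIC))
d=cam("scene");i=d["image"][80:380,120:420,::-1];cv2.imwrite("pics/scz.png",cv2.resize(i,None,fx=2,fy=2,interpolation=cv2.INTER_CUBIC))
E
```

```text
top blue ([246.6, 154.3], 1499, [228, 131, 38, 48]) [0.607 0.042 0.   ]
top blue ([297.6, 211.8], 151, [291, 205, 14, 14]) [ 0.437 -0.103  0.   ]
top blue ([9.6, 238.0], 162, [2, 231, 16, 14]) [0.374 0.736 0.   ]
top blue ([157.8, 237.6], 88, [153, 233, 11, 10]) [0.368 0.303 0.   ]
top blue ([9.3, 257.8], 169, [2, 251, 16, 14]) [0.316 0.735 0.   ]
top blue ([8.4, 277.8], 169, [1, 271, 15, 15]) [0.259 0.736 0.   ]
top blue ([8.2, 297.8], 165, [1, 291, 16, 14]) [0.202 0.735 0.   ]
top orange ([506.5, 110.3], 112, [501, 105, 11, 12]) [ 0.719 -0.704  0.   ]
top orange ([508.1, 129.8], 82, [504, 124, 8, 13]) [ 0.663 -0.706  0.   ]
top orange ([289.9, 158.8], 1522, [271, 135, 39, 48]) [ 0.592 -0.084  0.   ]
top orange ([509.4, 149.8], 49, [507, 144, 5, 13]) [ 0.605 -0.707  0.   ]
top orange ([226.1, 217.5], 124, [220, 212, 13, 12]) [0.424 0.104 0.   ]
top orange ([362.9, 235.6], 80, [358, 231, 11, 10]) [ 0.367 -0.288  0.   ]
top green ([134.0, 177.6], 492, [127, 149, 15, 58]) [0.544 0.373 0.   ]
top red ([260.8, 234.4], 219, [253, 226, 17, 17]) [0.374 0.004 0.   ]
top red ([317.0, 246.5], 
[... 559 characters left out ...]
0.   ]
scene orange ([220.4, 100.7], 58, [216, 97, 9, 9]) [ 0.322 -0.348  0.   ]
scene orange ([188.6, 199.3], 1695, [156, 177, 66, 47]) [ 0.591 -0.085  0.   ]
scene orange ([293.0, 187.3], 193, [285, 180, 16, 17]) [0.37  0.037 0.   ]
scene green ([503.8, 75.5], 730, [490, 37, 22, 66]) [-0.446  0.089  0.   ]
scene green ([336.9, 320.4], 875, [301, 296, 73, 54]) [ 0.519  0.341 -0.   ]
scene red ([255.6, 127.1], 458, [248, 109, 16, 37]) [ 0.31  -0.192  0.   ]
scene red ([283.0, 166.0], 482, [275, 148, 17, 39]) [ 0.344 -0.032  0.   ]
t 0.25 pos [ 259.5 -595.7  230.8] toolx [-0.     0.001 -1.   ] tooly [ 0.399 -0.917 -0.001] F [-0.7 -0.1  0.5] w 85.6 q [ 1.06  0.4   0.05  1.54 -0.02  1.21 -0.05]
```

View pics/topz.png

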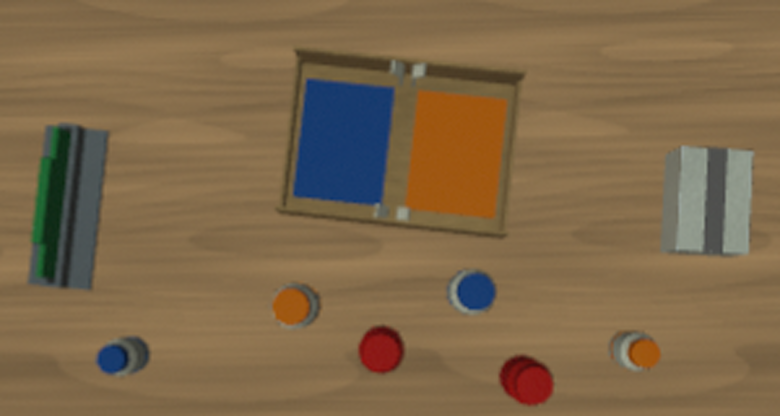

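View pics/scz.png

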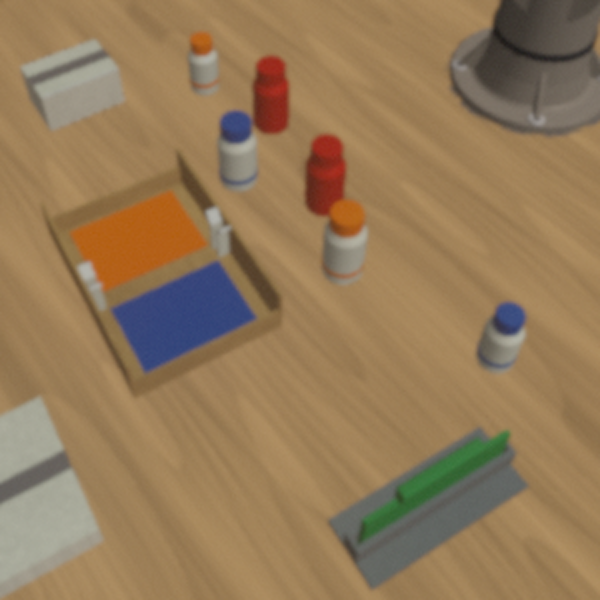

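Run:
```python
from h import *
T=cam("top");S=cam("scene")
# pads
for c in("blue","orange"):
  for d,n in((T,"top"),(S,"scene")):
    bl,l,m=blobs(d["image"],c,1000); 
    cs,_=cv2.findContours(m,cv2.RETR_EXTERNAL,cv2.CHAIN_APPROX_NONE);k=max(cs,key=cv2.contourArea)
    W=np.array([onz(d,p,.006)[:2] for p in k[:,0].astype(float)])*1e3
    r=cv2.minAreaRect(W.astype(np.float32));M=onz(d,bl[0][0],.006)
    print(c,n,"rect",np.round(r[0],1),np.round(r[1],1),round(r[2],1),"cent",M.round(4))
for nm,pt,ps,z in(("BL",(297.6,211.8),(237.9,141.4),.1),("BS",(157.8,237.6),(374.9,237.9),.084),("OL",(226.1,217.5),(293,187.3),.1),("OS",(362.9,235.6),(220.4,100.7),.084)):
    print(nm,tri(T,pt,S,ps),"top@",onz(T,pt,z-.004).round(4),"scene@",onz(S,ps,z-.012).round(4))
# divider
for d,n in((T,"top"),(S,"scene")):
    bl,l,m=blobs(d["image"],"green",300)
    cs,_=cv2.findContours(m,cv2.RETR_EXTERNAL,cv2.CHAIN_APPROX_NONE);cs=[k for k in cs if cv2.contourArea(k)>300 and k[0,0,0]<450]
    k=cs[0];W=np.array([onz(d,p,.086)[:2] for p in k[:,0].astype(float)])*1e3
    print(n,cv2.minAreaRect(W.astype(np.float32)))
i=T["image"][140:220,118:168,::-1];a=cv2.resize(i,None,fx=7,fy=7,interpolation=cv2.INTER_CUBIC)
i=S["image"][290:370,280:390,::-1];b=cv2.resize(i,None,fx=4,fy=4,interpolation=cv2.INTER_CUBIC);b=cv2.copyMakeBorder(b,0,a.shape[0]-b.shape[0],0,0,0)
cv2.imwrite("pics/div.png",np.hstack([a,b]))
```

```text
blue top rect [606.3  41.5] [ 97.3 131.1] 82.7 cent [0.6061 0.0417 0.006 ]
blue scene rect [607.3  40.1] [ 84.7 126.7] 82.8 cent [0.6092 0.0413 0.006 ]
orange top rect [590.8 -83.7] [ 97.8 131.6] 82.7 cent [ 0.5906 -0.0839  0.006 ]
orange scene rect [591.8 -81.4] [ 96.4 129.2] 83.2 cent [ 0.5924 -0.08    0.006 ]
BL (array([ 0.43655545, -0.09410633,  0.09247036]), [np.float64(0.0006582287506736354), np.float64(0.0006582287506737618)]) top@ [ 0.4371 -0.0942  0.096 ] scene@ [ 0.4334 -0.0976  0.088 ]
BS (array([0.37269646, 0.28092801, 0.07588048]), [np.float64(0.0009882442163786057), np.float64(0.0009882442163786668)]) top@ [0.3737 0.279  0.08  ] scene@ [0.3693 0.2803 0.072 ]
OL (array([0.42502999, 0.09378077, 0.09277441]), [np.float64(0.00027956698560040297), np.float64(0.00027956698560038676)]) top@ [0.4249 0.0936 0.096 ] scene@ [0.4224 0.0907 0.088 ]
OS (array([ 0.37103517, -0.26738325,  0.0734344 ]), [np.float64(0.000605662128883919), np.float64(0.0006056621288840101)]) top@ [ 0.372 -0.266  0.08 ] scene@ [ 0.3696 -0.2685  0.072 ]
top ((535.8740234375, 342.3824462890625), (27.156688690185547, 154.4886932373047), 83.06544494628906)
scene ((552.872802734375, 357.94073486328125), (19.882102966308594, 159.14010620117188), 83.77962493896484)
```

View pics/div.png

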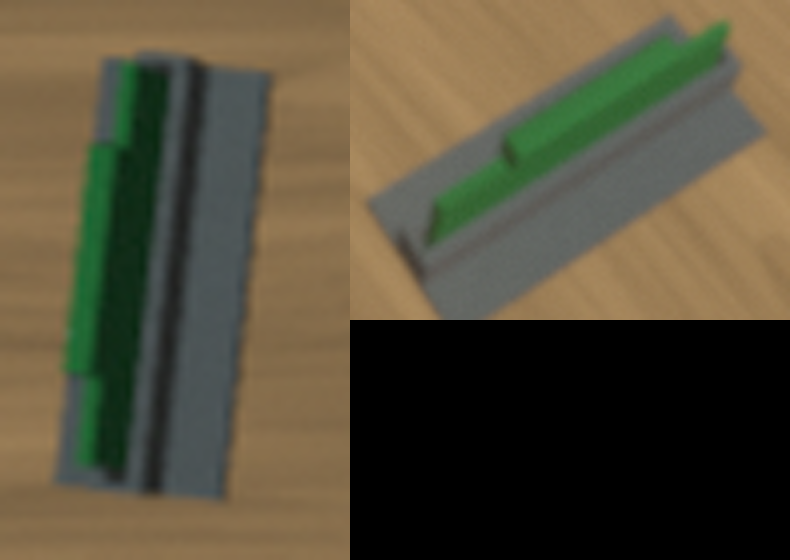

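Run:
```python
from h import *
T=cam("top");S=cam("scene")
f=lambda x,y,s,ox,oy:((x+.5)/s-.5+ox,(y+.5)/s-.5+oy)
ps=[f(x,y,7,118,140) for x,y in((93,145),(118,145),(95,374),(66,372))]
W=[onz(T,p,.086) for p in ps];print(np.round(W,4),"c",np.mean(W,0).round(4))
a=(W[0]+W[1])/2-(W[2]+W[3])/2;print("len",np.linalg.norm(a),"yaw",np.degrees(np.arctan2(a[1],a[0])))
qs=[(106,62,118-0,140)]
# panel top ends z=.066? (panel top = centre+40 => z .086 too if full height) 
ps=[f(x,y,7,118,140) for x,y in((120,63),(138,63),(103,468),(80,464))]
W=[onz(T,p,.086) for p in ps];print(np.round(W,4),"c",np.mean(W,0).round(4))
for x,y in((510,145),(722,25),(432,225),(670,42)):
    p=f(x-350,y,4,280,290);print((x,y),onz(S,p,.086).round(4))
i=T["image"][112:200,215:325,::-1];cv2.imwrite("pics/tray.png",cv2.resize(i,None,fx=6.5,fy=6.5,interpolation=cv2.INTER_CUBIC))
```

```text
[[0.5823 0.35   0.086 ]
 [0.5821 0.3404 0.086 ]
 [0.494  0.349  0.086 ]
 [0.4949 0.3601 0.086 ]] c [0.5383 0.3499 0.086 ]
len 0.08820266394091922 yaw -6.083179029520354
[[0.6139 0.3397 0.086 ]
 [0.6138 0.3327 0.086 ]
 [0.458  0.3457 0.086 ]
 [0.4596 0.3546 0.086 ]] c [0.5363 0.3432 0.086 ]
(510, 145) [0.5838 0.3485 0.086 ]
(722, 25) [0.4728 0.3651 0.086 ]
(432, 225) [0.6317 0.3537 0.086 ]
(670, 42) [0.4968 0.3569 0.086 ]
```

View pics/tray.png

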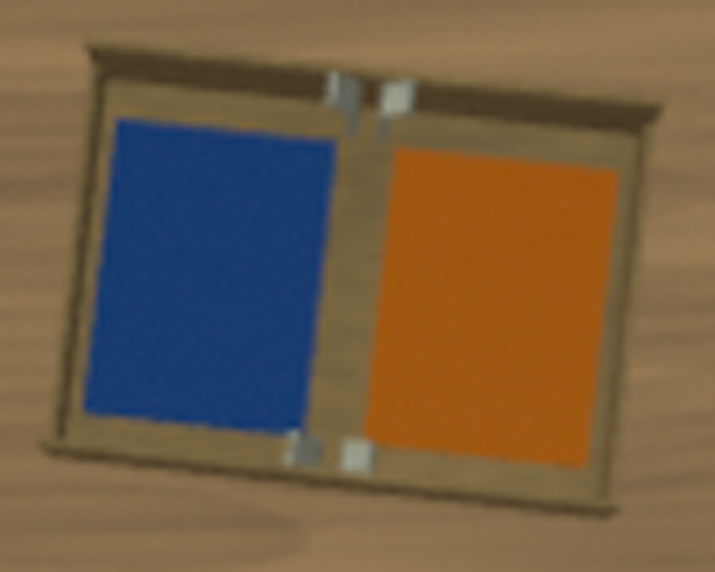

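The rail's top centre is at about (0.538, 0.350) with a yaw of about -6.5°. The tray's centre is about (0.599, -0.021) with a yaw of about -7.1°. I'll move over the divider and look with the wrist camera.

```bash
cat >> h.py <<'E'
def go(x,y,z,yaw_deg,base=None):
    """rows values to bring TCP to xyz (mm), tool straight down, tool y at (yaw_deg-90)"""
    s=robot.read_state();R=Rot.from_quat(s["orientation"]).as_matrix()
    a=np.radians(yaw_deg-90);yt=np.array([np.cos(a),np.sin(a),0]);xt=np.array([0,0,-1.]);G=np.column_stack([xt,yt,np.cross(xt,yt)])
    d=R.T@(np.array([x,y,z])-np.array(s["tool_pos"])*1e3)
    print("shift",d.round(1),"turn",Rot.from_matrix(R.T@G).as_rotvec().round(3))
E
python3 -c "
from h import *
go(450,-20,230,-6.5);go(538,350,200,-6.5)
T=cam('top');print(-T['R'].T@T['t'])"
```

```text
shift [   1.3 -451.9 -404.6] turn [ 0.524  0.    -0.   ]
shift [  31.3 -756.  -633. ] turn [ 0.524  0.    -0.   ]
[ 0.43652209 -0.00656475  1.02957229]
```

```bash
python3 -m jog '[[100,2,-38,-32,0.05,0,0],[100,4,-76,-63,0.1,0,0],[100,6,-113,-95,0.15,0,0],[100,8,-151,-127,0.2,0,0],[100,10,-189,-158,0.25,0,0],[100,12,-227,-190,0.3,0,0],[100,14,-265,-222,0.35,0,0],[100,16,-302,-253,0.4,0,0],[100,18,-340,-285,0.45,0,0],[100,20,-378,-317,0.5,0,0],[100,20,-415,-348,0.524,0,0],[100,20,-450,-378,0.524,0,0]]'; python3 -c "
from h import *
rep();go(538,350,200,-6.5)"
```

```text
time: 1.8
tool_pos: [0.4267, -0.0303, 0.2117]
orientation: [0.706, -0.04, -0.706, -0.04]
wrist_force: [0.9, -0.7, 0.2]
grip_width: 0.0853
t 1.8 pos [426.7 -30.3 211.7] toolx [ 0.001 -0.001 -1.   ] tooly [-0.113 -0.994  0.   ] F [ 0.9 -0.7  0.2] w 85.3 q [ 0.36  0.02 -0.39  2.05  0.01  1.07 -1.72]
shift [  11.7 -390.5  -67.6] turn [ 0.    -0.001 -0.   ]
```

```bash
python3 -m jog '[[100,1,-40,-7,0,0,0],[100,2,-80,-14,0,0,0],[100,3,-120,-21,0,0,0],[100,4,-160,-28,0,0,0],[100,5,-200,-35,0,0,0],[100,6,-240,-42,0,0,0],[100,7,-280,-49,0,0,0],[100,9,-320,-55,0,0,0],[100,10,-355,-61,0,0,0],[100,11,-380,-66,0,0,0],[100,11.7,-390.5,-67.6,0,0,0],[100,11.7,-390.5,-67.6,0,0,0]]'; python3 -c "
from h import *
rep();d=cam('wrist');cv2.imwrite('pics/w1.png',d['image'][:,:,::-1])
for b in blobs(d['image'],'green',200)[0]:print(b)
go(538,350,200,-6.5)"
```

```text
time: 3.0
tool_pos: [0.5372, 0.3491, 0.1992]
orientation: [-0.706, 0.039, 0.706, 0.039]
wrist_force: [-0.1, 0.8, -0.4]
grip_width: 0.0856
t 3.0 pos [537.2 349.1 199.2] toolx [-0.001  0.    -1.   ] tooly [-0.111 -0.994 -0.   ] F [-0.1  0.8 -0.4] w 85.6 q [-0.21  0.46 -0.6   1.58  0.27  1.18 -2.54]
([254.5, 177.2], 1444, [248, 99, 13, 153])
shift [-0.7 -2.7 -0.2] turn [ 0.     0.    -0.001]
```

View pics/w1.png

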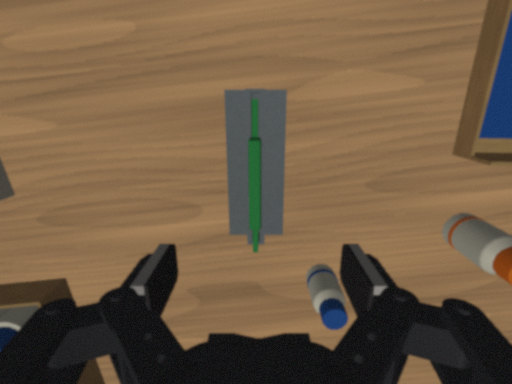

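The wrist view shows the rail running from (255,138) to about (256,228), and the panel ends at (254,99) and (256,251). The fingers straddle it cleanly.

Run:
```python
from h import *
d=cam('wrist');bl,l,m=blobs(d['image'],'green',200)
i=int(np.argmax(np.bincount(l[l>0])));m=l==i
w=m.sum(1);ys=np.where(w>0)[0]
print([(int(y),int(w[y]),round(float(np.where(m[y])[0].mean()),1)) for y in ys[::6]])
cv2.imwrite("pics/w1z.png",cv2.resize(d['image'][90:260,200:310,::-1],None,fx=3.5,fy=3.5,interpolation=cv2.INTER_CUBIC))
for p,z in(((254.3,98.5),.066),((255.6,251.5),.066),((254.7,137.5),.086),((255.0,229),.086)):print(p,onz(d,p,z).round(4))
```

```text
[(100, 6, 252.5), (106, 6, 252.5), (112, 6, 252.5), (118, 6, 252.5), (124, 6, 252.5), (130, 6, 252.5), (136, 6, 252.5), (142, 13, 252.0), (148, 13, 252.0), (154, 12, 252.5), (160, 12, 252.5), (166, 12, 252.5), (172, 12, 252.5), (178, 12, 252.5), (184, 12, 252.5), (190, 12, 252.5), (196, 12, 252.5), (202, 12, 252.5), (208, 11, 253.0), (214, 12, 252.5), (220, 12, 252.5), (226, 11, 253.0), (232, 6, 253.5), (238, 6, 253.5), (244, 4, 253.5), (250, 4, 253.5)]
(254.3, 98.5) [0.6171 0.3411 0.066 ]
(255.6, 251.5) [0.4571 0.3588 0.066 ]
(254.7, 137.5) [0.5839 0.3444 0.086 ]
(255.0, 229) [0.4939 0.3549 0.086 ]
```

View pics/w1z.png

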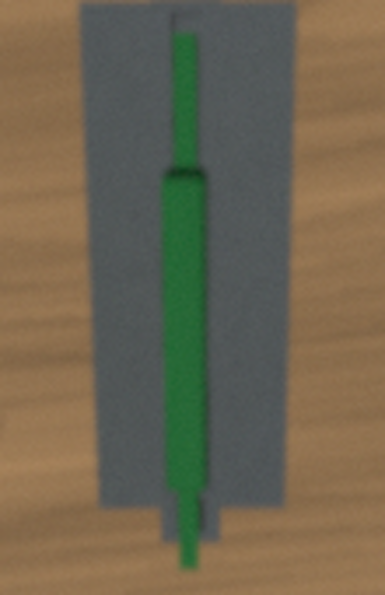

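Run:
```python
from h import *
rep();d=cam('wrist');bl,l,m=blobs(d['image'],'green',200)
i=int(np.argmax(np.bincount(l[l>0])));m=l==i;ys,xs=np.where(m)
print(ys.min(),ys.max())
for lo,hi,z in((145,165,.086),(205,225,.086)):
    k=(ys>=lo)&(ys<=hi);p=(xs[k].mean(),ys[k].mean());print(p,onz(d,p,z).round(4))
print(onz(d,(252.5,ys.min()-.5),.066).round(4),onz(d,(253.5,ys.max()+.5),.066).round(4))
go(538,350,57,-6.5)
```

```text
t 3.1 pos [537.8 346.3 199.4] toolx [-0.    -0.002 -1.   ] tooly [-0.114 -0.993  0.002] F [ 0.3 -0.4  0.4] w 85.5 q [-0.21  0.46 -0.59  1.59  0.27  1.18 -2.54]
100 252
(np.float64(250.83969465648855), np.float64(155.15267175572518)) [0.5687 0.3487 0.086 ]
(np.float64(251.65714285714284), np.float64(214.82448979591837)) [0.5098 0.3553 0.086 ]
[0.6167 0.3416 0.066 ] [0.4565 0.3602 0.066 ]
shift [142.5  -4.4   0.4] turn [-0.002 -0.    -0.002]
```

```bash
python3 -m jog '[[100,0,0,0,0,0,0],[100,0,0,0,0,0,0],[100,0,0,0,0,0,0]]'
python3 - <<'E'
from h import *
for k in range(3):
    rep();d=cam('wrist');bl,l,m=blobs(d['image'],'green',200)
    i=int(np.argmax(np.bincount(l[l>0])));m=l==i;ys,xs=np.where(m)
    for lo,hi,z in((145,165,.086),(205,225,.086)):
        kk=(ys>=lo)&(ys<=hi);p=(xs[kk].mean(),ys[kk].mean());print(np.round(p,1),onz(d,p,z).round(4))
    print(onz(d,(252.5,ys.min()-.5),.066).round(4)[0],onz(d,(253.5,ys.max()+.5),.066).round(4)[0])
go(538,350,57,-6.5)
E
```

```text
time: 3.45
tool_pos: [0.5378, 0.3472, 0.1998]
orientation: [0.706, -0.04, -0.706, -0.04]
wrist_force: [-0.4, 0.4, 0.2]
grip_width: 0.0855
t 3.45 pos [537.8 347.2 199.8] toolx [ 0. -0. -1.] tooly [-0.114 -0.994  0.   ] F [-0.4  0.4  0.2] w 85.5 q [-0.21  0.46 -0.6   1.59  0.27  1.18 -2.54]
[252.2 154.8] [0.5689 0.3485 0.086 ]
[252.9 214.9] [0.5096 0.3551 0.086 ]
0.6169 0.4577
t 3.5 pos [537.8 347.4 199.7] toolx [ 0. -0. -1.] tooly [-0.114 -0.994  0.   ] F [-0.1  0.7 -0.1] w 85.6 q [-0.21  0.46 -0.6   1.59  0.27  1.18 -2.54]
[252.5 155. ] [0.5687 0.3485 0.086 ]
[253. 215.] [0.5095 0.3552 0.086 ]
0.6169 0.4576
t 3.55 pos [537.8 347.6 199.7] toolx [ 0. -0. -1.] tooly [-0.113 -0.994  0.   ] F [-0.9 -0.8  0.4] w 85.4 q [-0.21  0.46 -0.6   1.59  0.27  1.18 -2.54]
[252.5 155. ] [0.5686 0.3487 0.086 ]
[253. 215.] [0.5094 0.3554 0.086 ]
0.6168 0.4576
shift [142.7  -2.3   0. ] turn [ 0. -0. -0.]
```

```bash
python3 -m jog '[[100,20,-2,0,0,0,0],[100,45,-2.5,0,0,0,0],[60,70,-2.5,0,0,0,0],[60,95,-2.5,0,0,0,0],[60,115,-2.5,0,0,0,0],[60,130,-2.5,0,0,0,0],[60,138,-2.5,0,0,0,0],[60,142,-2.5,0,0,0,0],[60,142,-2.5,0,0,0,0],[60,142,-2.5,0,0,0,0]]'
python3 - <<'E'
from h import *
rep();d=cam('wrist');cv2.imwrite('pics/w2.png',d['image'][:,:,::-1])
E
```

```text
time: 4.6
tool_pos: [0.5386, 0.3509, 0.0585]
orientation: [0.706, -0.04, -0.705, -0.04]
wrist_force: [0.6, -0.6, -0.2]
grip_width: 0.051
t 4.6 pos [538.6 350.9  58.5] toolx [ 0.001  0.001 -1.   ] tooly [-0.113 -0.994 -0.001] F [ 0.6 -0.6 -0.2] w 51.0 q [-0.25  0.6  -0.54  1.7   0.37  0.94 -2.62]
```

View pics/w2.png

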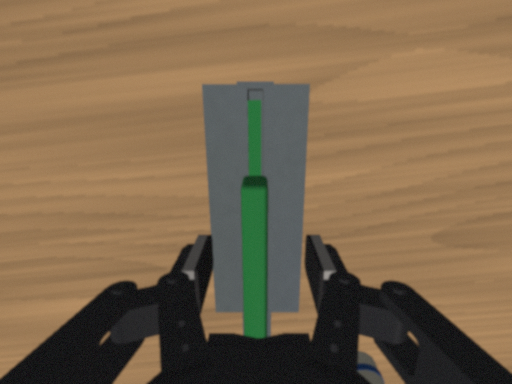

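The rail is centred between the fingers, at column 256 between finger edges at about 212 and 306. Closing now.

```bash
python3 -m jog '[[0,0,0,0,0,0,0],[0,0,0,0,0,0,0],[0,0,0,0,0,0,0],[0,0,0,0,0,0,0],[0,0,0,0,0,0,0],[0,0,0,0,0,0,0],[0,0,0,0,0,0,0]]' 60; python3 -c "
from h import *
rep()"
```

```text
time: 5.35
tool_pos: [0.5382, 0.351, 0.0581]
orientation: [0.706, -0.04, -0.706, -0.04]
wrist_force: [0.3, 0.1, 3.2]
grip_width: 0.0113
t 5.35 pos [538.2 351.   58.1] toolx [ 0.001  0.001 -1.   ] tooly [-0.113 -0.994 -0.001] F [0.3 0.1 3.2] w 11.3 q [-0.25  0.61 -0.54  1.7   0.37  0.94 -2.62]
```

```bash
python3 -m jog '[[0,-5,0,0,0,0,0],[0,-12,0,0,0,0,0],[0,-25,0,0,0,0,0],[0,-40,0,0,0,0,0],[0,-60,0,0,0,0,0],[0,-80,0,0,0,0,0],[0,-100,0,0,0,0,0],[0,-115,0,0,0,0,0],[0,-125,0,0,0,0,0],[0,-130,0,0,0,0,0],[0,-130,0,0,0,0,0],[0,-130,0,0,0,0,0]]'
python3 - <<'E'
from h import *
rep();d=cam('wrist');cv2.imwrite('pics/w3.png',d['image'][:,:,::-1])
print(blobs(d['image'],'green',200)[0]); go(599,-21,188,-7.1)
E
```

```text
time: 6.55
tool_pos: [0.5376, 0.3499, 0.1867]
orientation: [-0.706, 0.04, 0.706, 0.04]
wrist_force: [0.3, -0.7, -0.8]
grip_width: 0.0108
t 6.55 pos [537.6 349.9 186.7] toolx [-0.001 -0.001 -1.   ] tooly [-0.113 -0.994  0.001] F [ 0.3 -0.7 -0.8] w 10.8 q [-0.21  0.47 -0.59  1.6   0.28  1.16 -2.55]
[([258.3, 231.5], 4977, [245, 99, 28, 241])]
shift [  -1.1  361.6 -103. ] turn [ 0.011  0.001 -0.002]
```

View pics/w3.png

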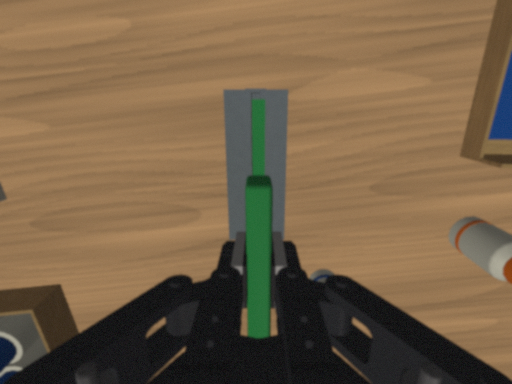

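```bash
python3 - <<'E'
from h import *
T=cam("top")
f=lambda x,y,s,ox,oy:((x+.5)/s-.5+ox,(y+.5)/s-.5+oy)
for n,x,y in(("far",370,95),("near",330,451)):
    print(n,onz(T,f(x,y,6.5,215,112),.06).round(4))
# outer corners: near-left wall top, near-right, far-left, far-right (long walls z=.06)
for n,x,y in(("NL",42,445),("NR",613,512),("FL",92,46),("FR",661,108)):
    print(n,onz(T,f(x,y,6.5,215,112),.06).round(4))
E
python3 -m jog '[[0,0,15,-5,0,0,0],[0,0,40,-12,0,0,0],[0,0,75,-22,0.005,0,0],[0,0,115,-33,0.011,0,0],[0,0,155,-45,0.011,0,0],[0,0,195,-57,0.011,0,0],[0,0,235,-68,0.011,0,0],[0,0,275,-80,0.011,0,0],[0,0,310,-90,0.011,0,0],[0,0,340,-98,0.011,0,0],[0,0,355,-102,0.011,0,0],[0,0,361,-103,0.011,0,0]]'
python3 -m jog '[[0,0,0,0,0,0,0],[0,0,0,0,0,0,0],[0,0,0,0,0,0,0],[0,0,0,0,0,0,0]]'
python3 - <<'E'
from h import *
rep();d=cam('wrist');cv2.imwrite('pics/w4.png',d['image'][:,:,::-1])
d=cam('scene');cv2.imwrite('pics/s4.png',cv2.resize(d['image'][120:300,100:320,::-1],None,fx=3.5,fy=3.5,interpolation=cv2.INTER_CUBIC))
go(599,-21,188,-7.1)
E
```

```text
far [ 0.6739 -0.0306  0.06  ]
near [ 0.5227 -0.0113  0.06  ]
NL [0.5273 0.1104 0.06  ]
NR [ 0.495  -0.1294  0.06  ]
FL [0.6975 0.0873 0.06  ]
FR [ 0.6657 -0.1534  0.06  ]
time: 7.85
tool_pos: [0.5992, -0.0227, 0.1871]
orientation: [-0.705, 0.045, 0.706, 0.045]
wrist_force: [-0.2, 0.1, -1.2]
grip_width: 0.0111
time: 8.25
tool_pos: [0.5995, -0.0181, 0.1877]
orientation: [0.706, -0.043, -0.706, -0.043]
wrist_force: [-0.7, 0.1, -0.7]
grip_width: 0.0111
t 8.25 pos [599.5 -18.1 187.7] toolx [ 0.  0. -1.] tooly [-0.121 -0.993 -0.   ] F [-0.7  0.1 -0.7] w 11.1 q [ 0.34  0.38 -0.49  1.7   0.2   1.11 -1.9 ]
shift [-0.3  2.2  0.2] turn [ 0.001 -0.     0.   ]
```

View pics/w4.png

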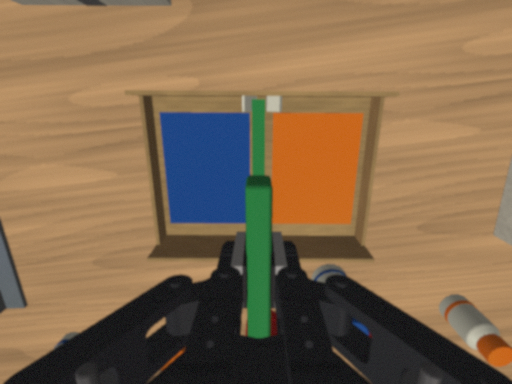

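View pics/s4.png

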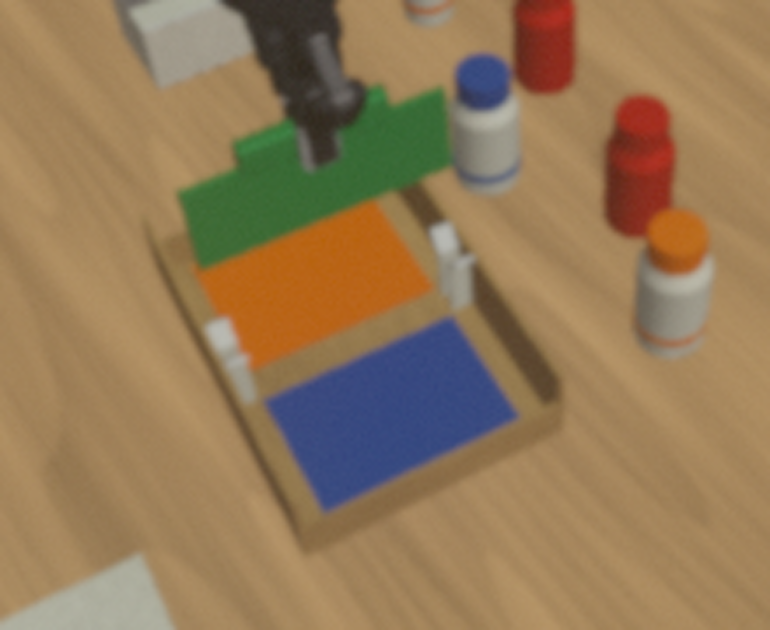

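Run:
```python
from h import *
rep();d=cam('wrist');im=d['image']
cv2.imwrite('pics/w5.png',cv2.resize(im[80:260,130:400,::-1],None,fx=2.9,fy=2.9,interpolation=cv2.INTER_CUBIC))
cv2.imwrite('pics/w5b.png',cv2.resize(im[85:125,225:300,::-1],None,fx=10,fy=10,interpolation=cv2.INTER_CUBIC))
for c in("blue","orange"):
    bl,l,m=blobs(im,c,1000);cs,_=cv2.findContours(m,cv2.RETR_EXTERNAL,cv2.CHAIN_APPROX_NONE);k=max(cs,key=cv2.contourArea)
    W=np.array([onz(d,p,.006)[:2] for p in k[:,0].astype(float)])*1e3;print(c,cv2.minAreaRect(W.astype(np.float32)))
bl,l,m=blobs(im,'green',1000);ys,xs=np.where(m>0)
for r in(105,135,170):
    k=abs(ys-r)<4;p=(xs[k].mean(),r);print(p,onz(d,p,np.array(robot.read_state()['tool_pos'])[2]+.008).round(4))
print("end",ys.min(),onz(d,(258,ys.min()-.5),.1957).round(4))
```

```text
t 8.35 pos [599.5 -18.9 187.7] toolx [ 0.  0. -1.] tooly [-0.122 -0.992 -0.   ] F [-0.1 -0.9 -1.3] w 11.0 q [ 0.34  0.38 -0.49  1.7   0.2   1.11 -1.9 ]
blue ((605.456298828125, 41.442955017089844), (98.14720153808594, 131.0498046875), 82.59738159179688)
orange ((589.6314697265625, -83.79310607910156), (98.2020034790039, 130.9088134765625), 82.8497085571289)
(np.float64(257.5), 105) [ 0.6754 -0.0288  0.1956]
(np.float64(258.0), 135) [ 0.6619 -0.0273  0.1956]
(np.float64(258.0), 170) [ 0.645  -0.0252  0.1956]
end 100 [ 0.6778 -0.0293  0.1957]
```

View pics/w5b.png

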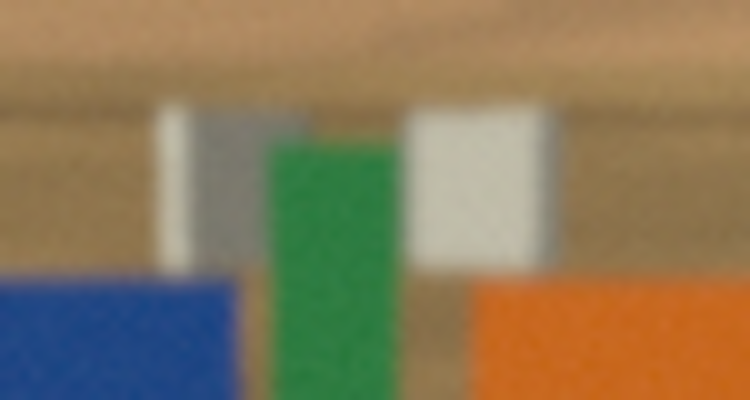

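```bash
python3 -m jog '[[0,10,0.5,0.5,0.004,0,0],[0,25,0.5,0.5,0.004,0,0],[0,40,0.5,0.5,0.004,0,0],[0,53,0.5,0.5,0.004,0,0],[0,62,0.5,0.5,0.004,0,0],[0,66,0.5,0.5,0.004,0,0],[0,66,0.5,0.5,0.004,0,0],[0,66,0.5,0.5,0.004,0,0],[0,66,0.5,0.5,0.004,0,0],[0,66,0.5,0.5,0.004,0,0]]'
python3 - <<'E'
from h import *
rep();go(599,-20.7,60,-7.25)
d=cam('wrist');im=d['image'];cv2.imwrite('pics/w6b.png',cv2.resize(im[70:200,190:330,::-1],None,fx=4,fy=4,interpolation=cv2.INTER_CUBIC))
d=cam('scene');cv2.imwrite('pics/s6.png',cv2.resize(d['image'][150:280,120:280,::-1],None,fx=4.6,fy=4.6,interpolation=cv2.INTER_CUBIC))
E
```

```text
time: 9.4
tool_pos: [0.5994, -0.0203, 0.1222]
orientation: [0.706, -0.045, -0.705, -0.045]
wrist_force: [-0.4, 0.2, -1.2]
grip_width: 0.011
t 9.4 pos [599.4 -20.3 122.2] toolx [ 0.001 -0.    -1.   ] tooly [-0.128 -0.992  0.   ] F [-0.4  0.2 -1.2] w 11.0 q [ 0.33  0.44 -0.47  1.77  0.24  0.99 -1.94]
shift [62.2  0.4  0.5] turn [-0.002 -0.001 -0.   ]
```

View pics/w6b.png

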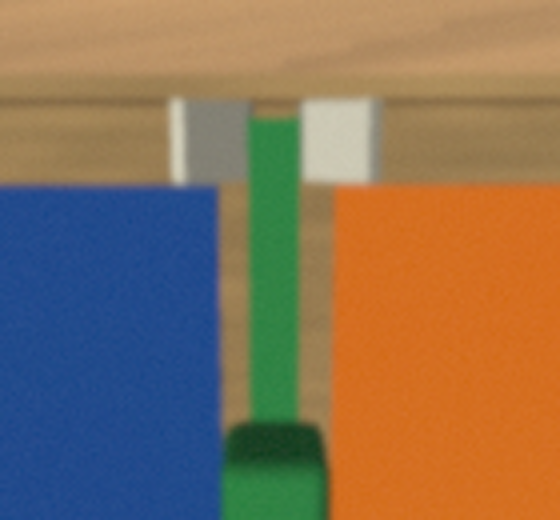

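View pics/s6.png

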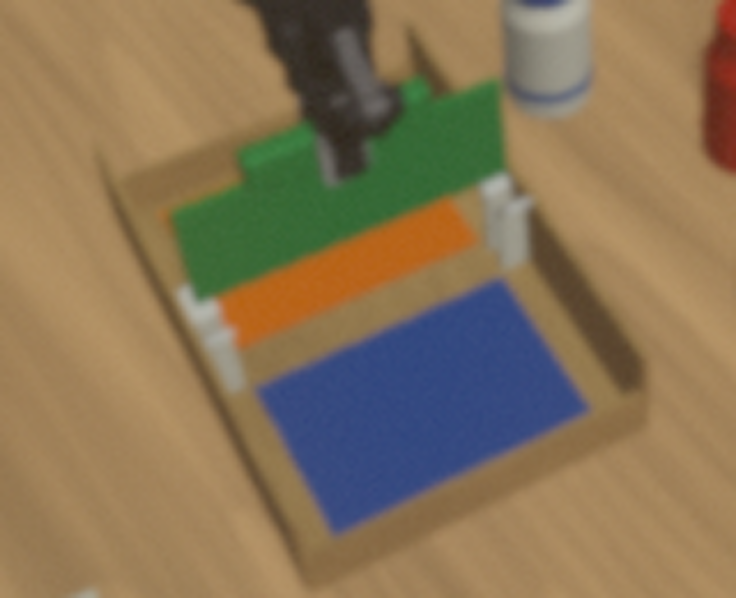

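Aligned: the panel is centred on the far slot and its edge is parallel to the pads. Lowering it gently into the slot.

```bash
python3 -m jog '[[0,5,0.5,0.5,0,0,0],[0,10,0.5,0.5,0,0,0],[0,16,0.5,0.5,0,0,0],[0,22,0.5,0.5,0,0,0],[0,28,0.5,0.5,0,0,0],[0,34,0.5,0.5,0,0,0],[0,38,0.5,0.5,0,0,0],[0,40,0.5,0.5,0,0,0],[0,40,0.5,0.5,0,0,0]]'
python3 -c "
from h import *
rep();go(599,-20.7,56,-7.25)"
```

```text
time: 10.4
tool_pos: [0.5983, -0.0208, 0.0813]
orientation: [-0.705, 0.045, 0.706, 0.045]
wrist_force: [0.3, 0.1, -1.2]
grip_width: 0.0108
t 10.4 pos [598.3 -20.8  81.3] toolx [-0. -0. -1.] tooly [-0.128 -0.992  0.   ] F [ 0.3  0.1 -1.2] w 10.8 q [ 0.32  0.49 -0.46  1.8   0.27  0.91 -1.96]
shift [25.3 -0.2 -0.7] turn [-0.002  0.    -0.   ]
```

```bash
python3 -m jog '[[0,4,0,0,0,0,0],[0,8,0,0,0,0,0],[0,12,0,0,0,0,0],[0,16,0,0,0,0,0],[0,19,0,0,0,0,0],[0,21,0,0,0,0,0],[0,23,0,0,0,0,0],[0,24,0,0,0,0,0],[0,25,0,0,0,0,0],[0,25,0,0,0,0,0]]'
python3 -c "
from h import *
rep()"
```

```text
time: 11.4
tool_pos: [0.5984, -0.0207, 0.0565]
orientation: [-0.706, 0.045, 0.706, 0.045]
wrist_force: [0.2, -0.2, 0.1]
grip_width: 0.0112
t 11.4 pos [598.4 -20.7  56.5] toolx [-0. -0. -1.] tooly [-0.128 -0.992  0.   ] F [ 0.2 -0.2  0.1] w 11.2 q [ 0.31  0.52 -0.45  1.81  0.29  0.87 -1.98]
```

```bash
python3 -m jog '[[0,0.5,0,0,0,0,0],[0,1,0,0,0,0,0],[0,1.5,0,0,0,0,0],[0,2,0,0,0,0,0],[0,2,0,0,0,0,0]]'
python3 -c "
from h import *
rep();d=cam('scene');cv2.imwrite('pics/s7.png',cv2.resize(d['image'][150:280,120:280,::-1],None,fx=4.6,fy=4.6,interpolation=cv2.INTER_CUBIC))"
```

```text
time: 11.9
tool_pos: [0.5986, -0.0207, 0.056]
orientation: [0.706, -0.046, -0.706, -0.045]
wrist_force: [-2.8, 1.0, 7.4]
grip_width: 0.011
t 11.9 pos [598.6 -20.7  56. ] toolx [ 0.    -0.001 -1.   ] tooly [-0.128 -0.992  0.001] F [-2.8  1.   7.4] w 11.0 q [ 0.31  0.52 -0.45  1.81  0.29  0.87 -1.98]
```

View pics/s7.png

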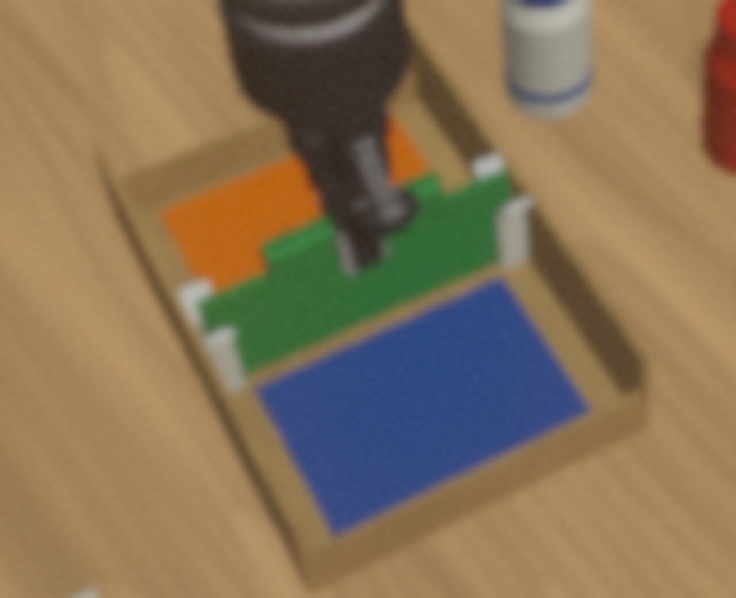

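Contact came at the expected height: TCP 56.0 with 7 N upward. The divider is home, so I'll release and rise.

```bash
python3 -m jog '[[50,-1,0,0,0,0,0],[50,-1,0,0,0,0,0],[50,-1,0,0,0,0,0],[50,-1,0,0,0,0,0],[50,-10,0,0,0,0,0],[50,-30,0,0,0,0,0],[50,-60,0,0,0,0,0],[50,-95,0,0,0,0,0],[50,-130,0,0,0,0,0],[50,-145,0,0,0,0,0],[50,-145,0,0,0,0,0]]'
python3 - <<'E'
from h import *
rep();go(425,94,170,-7.25)
d=cam('wrist');cv2.imwrite('pics/w8.png',d['image'][:,:,::-1])
d=cam('scene');cv2.imwrite('pics/s8.png',cv2.resize(d['image'][150:280,120:280,::-1],None,fx=4.6,fy=4.6,interpolation=cv2.INTER_CUBIC))
E
```

```text
time: 13.05
tool_pos: [0.6001, -0.0205, 0.2024]
orientation: [0.708, -0.045, -0.704, -0.045]
wrist_force: [-0.3, -0.1, -0.1]
grip_width: 0.0425
t 13.05 pos [600.1 -20.5 202.4] toolx [ 0.006 -0.    -1.   ] tooly [-0.128 -0.992 -0.   ] F [-0.3 -0.1 -0.1] w 42.5 q [ 0.35  0.36 -0.5   1.69  0.19  1.13 -1.9 ]
shift [ 31.4 -91.2 188.5] turn [-0.002 -0.006  0.   ]
```

View pics/w8.png

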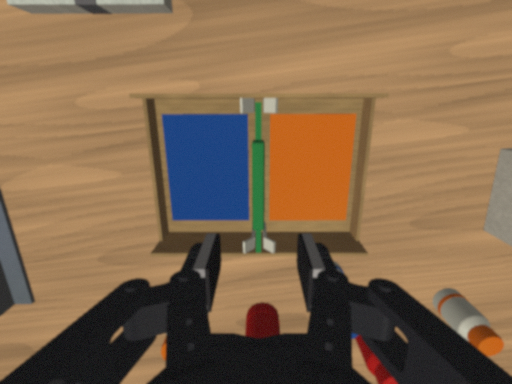

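View pics/s8.png

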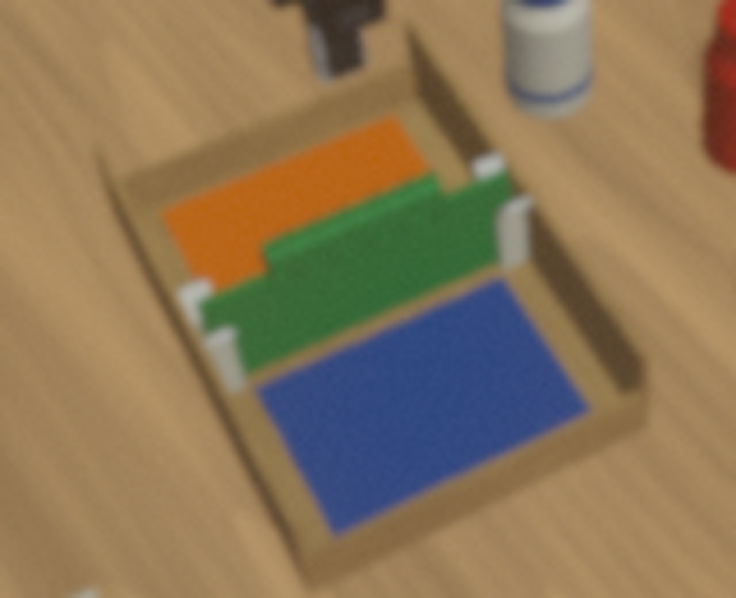

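The divider is seated level, with both ends in the guides. Next is the large orange bottle: top view (226,217), scene (293,187). It has a white body, orange cap and orange band, and is larger than the other orange-capped one at (363,236).

```bash
python3 -m jog '[[70,3,-14,30,0,0,0],[70,8,-30,65,0,0,0],[70,14,-48,100,0,0,0],[70,20,-66,138,0,0,0],[70,26,-80,168,0,0,0],[70,30,-88,183,0,0,0],[70,31,-91,188,0,-0.003,0],[70,31,-91,188,0,-0.003,0],[70,31,-91,188,0,-0.003,0],[70,31,-91,188,0,-0.003,0]]'
python3 - <<'E'
from h import *
rep()
d=cam('wrist');cv2.imwrite('pics/w9.png',d['image'][:,:,::-1])
for b in blobs(d['image'],'orange')[0]:print(b,onz(d,b[0],.1).round(4))
E
```

```text
time: 14.15
tool_pos: [0.425, 0.0929, 0.1687]
orientation: [-0.705, 0.046, 0.706, 0.046]
wrist_force: [0.3, -0.2, 0.5]
grip_width: 0.0598
t 14.15 pos [425.   92.9 168.7] toolx [-0.002  0.001 -1.   ] tooly [-0.13  -0.992 -0.001] F [ 0.3 -0.2  0.5] w 59.8 q [ 0.26  0.1  -0.61  2.08  0.07  0.98 -2.08]
([427.4, 26.9], 4785, [378, 0, 99, 56]) [ 0.5334 -0.0349  0.1   ]
([257.5, 203.2], 1420, [236, 183, 44, 42]) [0.4248 0.0929 0.1   ]
```

View pics/w9.png

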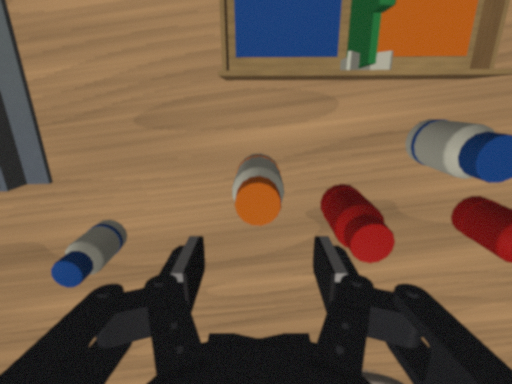

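```bash
python3 -m jog '[[70,15,0,0,0,0,0],[70,35,0,0,0,0,0],[70,55,0,0,0,0,0],[70,75,0,0,0,0,0],[70,90,0,0,0,0,0],[70,96,0,0,0,0,0],[70,98,0,0,0,0,0],[70,98,0,0,0,0,0]]'
python3 -m jog '[[0,0,0,0,0,0,0],[0,0,0,0,0,0,0],[0,0,0,0,0,0,0],[0,0,0,0,0,0,0],[0,0,0,0,0,0,0]]' 50
python3 -c "
from h import *
rep()
d=cam('scene');cv2.imwrite('pics/s9.png',cv2.resize(d['image'][120:260,220:380,::-1],None,fx=4.5,fy=4.5,interpolation=cv2.INTER_CUBIC))"
```

```text
time: 15.0
tool_pos: [0.4239, 0.0936, 0.0709]
orientation: [-0.705, 0.045, 0.706, 0.046]
wrist_force: [-0.2, 0.5, 0.3]
grip_width: 0.0596
time: 15.5
tool_pos: [0.4242, 0.0939, 0.0716]
orientation: [-0.705, 0.045, 0.706, 0.045]
wrist_force: [-0.4, 0.7, 6.2]
grip_width: 0.0372
t 15.5 pos [424.2  93.9  71.6] toolx [-0.001  0.    -1.   ] tooly [-0.128 -0.992 -0.   ] F [-0.4  0.7  6.2] w 37.2 q [ 0.2   0.26 -0.58  2.18  0.21  0.75 -2.21]
```

View pics/s9.png

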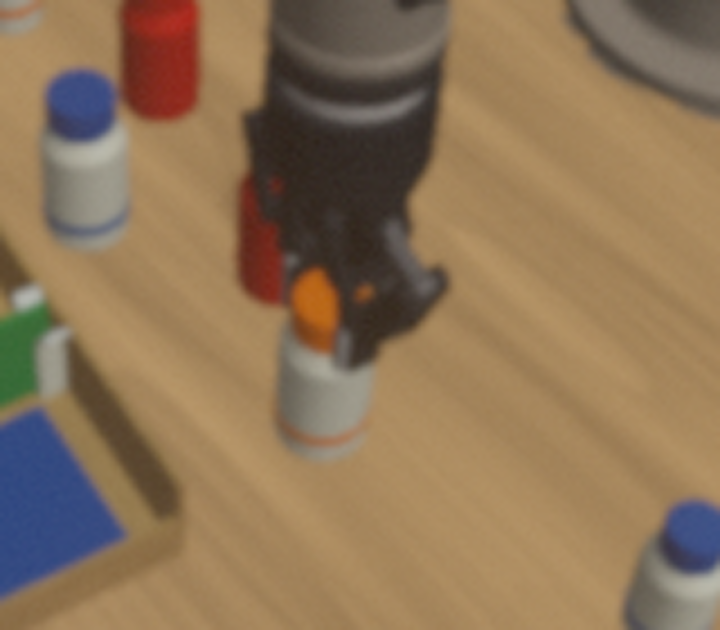

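```bash
python3 -m jog '[[0,-4,0,0,0,0,0],[0,-12,0,0,0,0,0],[0,-25,0,0,0,0,0],[0,-42,0,0,0,0,0],[0,-62,0,0,0,0,0],[0,-84,0,0,0,0,0],[0,-105,0,0,0,0,0],[0,-120,0,0,0,0,0],[0,-128,0,0,0,0,0],[0,-130,0,0,0,0,0],[0,-130,0,0,0,0,0]]'
python3 -c "
from h import *
rep();go(629.7,-88.8,200,-7.25)"
```

```text
time: 16.65
tool_pos: [0.4234, 0.0934, 0.2005]
orientation: [-0.705, 0.045, 0.707, 0.045]
wrist_force: [0.3, -0.9, -2.1]
grip_width: 0.0371
t 16.65 pos [423.4  93.4 200.5] toolx [-0.003  0.    -1.   ] tooly [-0.128 -0.992  0.   ] F [ 0.3 -0.9 -2.1] w 37.1 q [ 0.28  0.06 -0.61  2.05  0.04  1.05 -2.05]
shift [-2.000e-01  1.544e+02 -2.279e+02] turn [-0.002  0.003 -0.   ]
```

```bash
python3 -m jog '[[0,0,6,-9,0,0,0],[0,0,20,-29,0,0,0],[0,0,40,-58,0,0,0],[0,0,62,-91,0,0,0],[0,0,84,-124,0,0,0],[0,0,106,-157,0,0,0],[0,0,126,-187,0,0,0],[0,0,142,-210,0,0.002,0],[0,0,151,-223,0,0.002,0],[0,0,154,-228,0,0.002,0],[0,0,154,-228,0,0.002,0],[0,0,154,-228,0,0.002,0]]'
python3 -m jog '[[0,0,0,0,0,0,0],[0,0,0,0,0,0,0],[0,0,0,0,0,0,0]]'
python3 - <<'E'
from h import *
rep();go(629.7,-88.8,77.6,-7.25)
d=cam('wrist');cv2.imwrite('pics/w10.png',d['image'][:,:,::-1])
E
```

```text
time: 17.85
tool_pos: [0.6296, -0.088, 0.1992]
orientation: [-0.705, 0.045, 0.707, 0.045]
wrist_force: [0.2, 0.6, -1.6]
grip_width: 0.0368
time: 18.15
tool_pos: [0.6299, -0.0879, 0.2002]
orientation: [-0.705, 0.045, 0.706, 0.045]
wrist_force: [-0.6, 0.2, -2.5]
grip_width: 0.037
t 18.15 pos [629.9 -87.9 200.2] toolx [-0.001 -0.    -1.   ] tooly [-0.127 -0.992  0.   ] F [-0.6  0.2 -2.5] w 37.0 q [ 0.41  0.43 -0.46  1.6   0.2   1.16 -1.79]
shift [122.6   0.9   0. ] turn [-0.001  0.001 -0.   ]
```

View pics/w10.png

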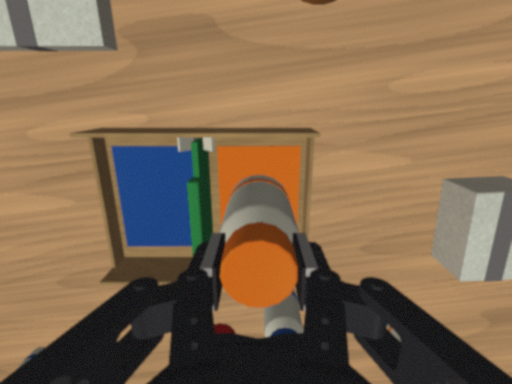

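```bash
python3 -m jog '[[0,8,0.5,0,0,0,0],[0,22,0.5,0,0,0,0],[0,42,0.5,0,0,0,0],[0,62,0.5,0,0,0,0],[0,80,0.5,0,0,0,0],[0,94,0.5,0,0,0,0],[0,104,0.5,0,0,0,0],[0,111,0.5,0,0,0,0],[0,115,0.5,0,0,0,0],[0,118,0.5,0,0,0,0],[0,120,0.5,0,0,0,0],[0,121,0.5,0,0,0,0]]'
python3 -m jog '[[0,0.5,0,0,0,0,0],[0,1,0,0,0,0,0],[0,1.5,0,0,0,0,0],[0,1.5,0,0,0,0,0]]'
python3 -c "
from h import *
rep()"
```

```text
time: 19.4
tool_pos: [0.6303, -0.0889, 0.0793]
orientation: [-0.706, 0.045, 0.706, 0.045]
wrist_force: [-0.5, -0.4, -2.6]
grip_width: 0.0367
time: 19.8
tool_pos: [0.6302, -0.0889, 0.0777]
orientation: [-0.705, 0.045, 0.706, 0.045]
wrist_force: [0.2, 0.2, -0.8]
grip_width: 0.0371
t 19.8 pos [630.2 -88.9  77.7] toolx [-0. -0. -1.] tooly [-0.128 -0.992  0.   ] F [ 0.2  0.2 -0.8] w 37.1 q [ 0.39  0.55 -0.43  1.71  0.27  0.94 -1.84]
```

```bash
python3 -m jog '[[0,0.7,0,0,0,0,0],[0,0.7,0,0,0,0,0],[65,0.7,0,0,0,0,0],[65,0.7,0,0,0,0,0],[65,0.7,0,0,0,0,0],[65,0.7,0,0,0,0,0],[65,-10,0,0,0,0,0],[65,-30,0,0,0,0,0],[65,-60,0,0,0,0,0],[65,-90,0,0,0,0,0],[65,-105,0,0,0,0,0],[65,-110,0,0,0,0,0]]'
python3 - <<'E'
from h import *
rep();go(371.5,-267,170,-7.25)
d=cam('wrist');cv2.imwrite('pics/w11.png',d['image'][:,:,::-1])
E
```

```text
time: 21.0
tool_pos: [0.6313, -0.0888, 0.1899]
orientation: [0.707, -0.045, -0.705, -0.045]
wrist_force: [0.0, 0.5, 0.6]
grip_width: 0.0554
t 21.0 pos [631.3 -88.8 189.9] toolx [ 0.003 -0.001 -1.   ] tooly [-0.128 -0.992  0.   ] F [0.  0.5 0.6] w 55.4 q [ 0.41  0.44 -0.46  1.61  0.21  1.14 -1.79]
shift [ 19.2 209.9 234.9] turn [-0.002 -0.003 -0.   ]
```

View pics/w11.png

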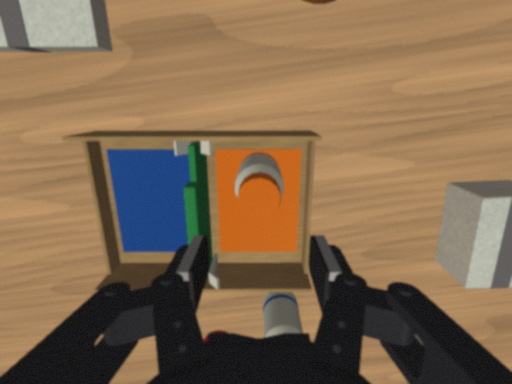

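The large orange bottle stands upright in the far half of the orange bay. Next is the small orange bottle: top view (363,236), scene (220,101).

```bash
python3 -m jog '[[65,2,25,28,0,0,0],[65,4,52,58,0,0,0],[65,7,80,90,0,0,0],[65,9,108,121,0,0,0],[65,12,136,152,0,0,0],[65,14,164,183,0,0,0],[65,16,188,210,0,0,0],[65,18,203,227,0,0,0],[65,19,210,235,0,-0.003,0],[65,19,210,235,0,-0.003,0],[65,19,210,235,0,-0.003,0],[65,19,210,235,0,-0.003,0]]'
python3 - <<'E'
from h import *
rep()
d=cam('wrist');cv2.imwrite('pics/w12.png',d['image'][:,:,::-1])
for b in blobs(d['image'],'orange')[0]:print(b,onz(d,b[0],.084).round(4))
E
```

```text
time: 22.25
tool_pos: [0.3716, -0.266, 0.1686]
orientation: [-0.705, 0.044, 0.707, 0.045]
wrist_force: [0.3, 0.3, -0.8]
grip_width: 0.0559
t 22.25 pos [ 371.6 -266.   168.6] toolx [-0.003  0.001 -1.   ] tooly [-0.125 -0.992 -0.001] F [ 0.3  0.3 -0.8] w 55.9 q [ 0.86  0.13 -0.36  2.04  0.06  0.98 -1.22]
([41.7, 23.2], 3906, [0, 0, 88, 47]) [ 0.5195 -0.1312  0.084 ]
([257.2, 195.8], 744, [242, 181, 32, 30]) [ 0.3721 -0.2658  0.084 ]
```

View pics/w12.png

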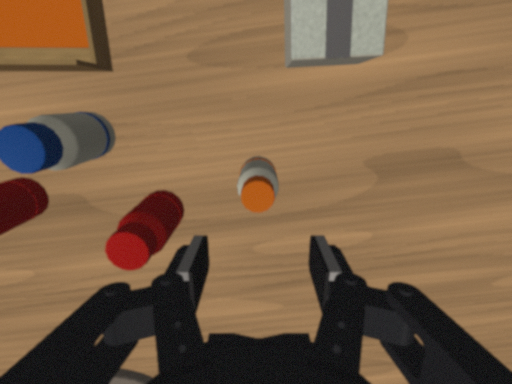

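```bash
python3 -m jog '[[65,15,0,0,0,0,0],[65,35,0,0,0,0,0],[65,58,0,0,0,0,0],[65,80,0,0,0,0,0],[65,97,0,0,0,0,0],[65,105,0,0,0,0,0],[65,109,0,0,0,0,0],[65,109,0,0,0,0,0],[65,109,0,0,0,0,0]]'
python3 -m jog '[[0,0,0,0,0,0,0],[0,0,0,0,0,0,0],[0,0,0,0,0,0,0],[0,0,0,0,0,0,0],[0,0,0,0,0,0,0],[0,0,0,0,0,0,0]]' 50
python3 -c "
from h import *
rep()"
```

```text
time: 23.2
tool_pos: [0.3705, -0.2673, 0.0604]
orientation: [-0.705, 0.045, 0.707, 0.045]
wrist_force: [-0.2, -0.4, 0.7]
grip_width: 0.0562
time: 23.8
tool_pos: [0.3707, -0.2664, 0.0608]
orientation: [-0.705, 0.045, 0.707, 0.045]
wrist_force: [0.2, 3.2, 6.8]
grip_width: 0.0283
t 23.8 pos [ 370.7 -266.4   60.8] toolx [-0.003  0.001 -1.   ] tooly [-0.128 -0.992 -0.   ] F [0.2 3.2 6.8] w 28.3 q [ 0.83  0.29 -0.34  2.14  0.14  0.73 -1.31]
```

```bash
python3 -m jog '[[0,-4,0,0,0,0,0],[0,-12,0,0,0,0,0],[0,-25,0,0,0,0,0],[0,-42,0,0,0,0,0],[0,-62,0,0,0,0,0],[0,-84,0,0,0,0,0],[0,-105,0,0,0,0,0],[0,-122,0,0,0,0,0],[0,-132,0,0,0,0,0],[0,-136,0,0,0,0,0],[0,-136,0,0,0,0,0]]'
python3 - <<'E'
from h import *
rep();go(550.3,-78.8,197,-7.25)
d=cam('wrist');cv2.imwrite('pics/w13.png',d['image'][:,:,::-1])
E
```

```text
time: 24.9
tool_pos: [0.3703, -0.2672, 0.196]
orientation: [-0.704, 0.045, 0.707, 0.045]
wrist_force: [-0.2, 0.3, -1.5]
grip_width: 0.0284
t 24.9 pos [ 370.3 -267.2  196. ] toolx [-0.003 -0.    -1.   ] tooly [-0.128 -0.992  0.001] F [-0.2  0.3 -1.5] w 28.4 q [ 0.87  0.1  -0.36  2.01  0.04  1.04 -1.21]
shift [  -1.6 -209.9 -154.4] turn [-0.002  0.003 -0.001]
```

View pics/w13.png

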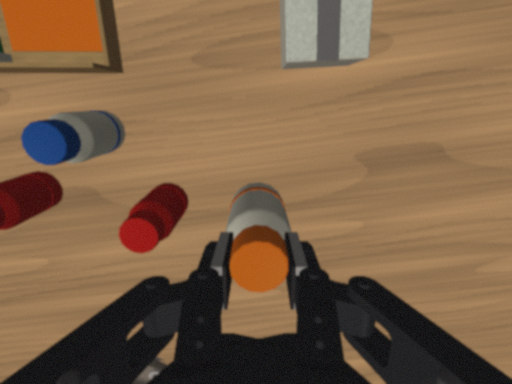

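```bash
python3 -m jog '[[0,0,-8,-6,0,0,0],[0,0,-26,-19,0,0,0],[0,0,-52,-38,0,0,0],[0,0,-82,-60,0,0,0],[0,0,-112,-82,0,0,0],[0,0,-142,-104,0,0,0],[0,0,-170,-125,0,0.003,0],[0,0,-192,-141,0,0.003,0],[0,0,-205,-151,0,0.003,0],[0,0,-210,-154.5,0,0.003,0],[0,0,-210,-154.5,0,0.003,0],[0,0,-210,-154.5,0,0.003,0]]'
python3 -m jog '[[0,0,0,0,0,0,0],[0,0,0,0,0,0,0],[0,0,0,0,0,0,0]]'
python3 - <<'E'
from h import *
rep();go(550.3,-78.8,66.8,-7.25)
d=cam('wrist');cv2.imwrite('pics/w14.png',d['image'][:,:,::-1])
E
```

```text
time: 26.15
tool_pos: [0.5494, -0.0793, 0.1945]
orientation: [-0.705, 0.046, 0.707, 0.045]
wrist_force: [0.2, 0.2, -1.0]
grip_width: 0.0285
time: 26.45
tool_pos: [0.55, -0.0793, 0.1951]
orientation: [-0.705, 0.046, 0.706, 0.046]
wrist_force: [0.2, 1.0, -1.7]
grip_width: 0.0289
t 26.45 pos [550.  -79.3 195.1] toolx [-0.001 -0.    -1.   ] tooly [-0.129 -0.992  0.   ] F [ 0.2  1.  -1.7] w 28.9 q [ 0.5   0.3  -0.52  1.8   0.17  1.09 -1.78]
shift [128.3  -0.6  -0.4] turn [-0.003  0.001 -0.   ]
```

View pics/w14.png

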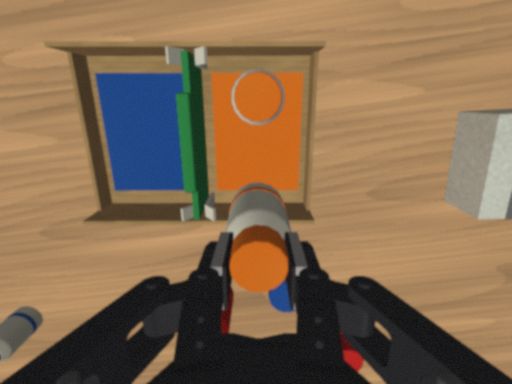

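```bash
python3 -m jog '[[0,8,0,0,0,0,0],[0,22,0,0,0,0,0],[0,42,0,0,0,0,0],[0,62,0,0,0,0,0],[0,82,0,0,0,0,0],[0,98,0,0,0,0,0],[0,110,0,0,0,0,0],[0,118,0,0,0,0,0],[0,123,0,0,0,0,0],[0,126,0,0,0,0,0],[0,127.5,0,0,0,0,0],[0,128,0,0,0,0,0]]'
python3 -m jog '[[0,0.5,0,0,0,0,0],[0,1,0,0,0,0,0],[0,1,0,0,0,0,0]]'
python3 -c "
from h import *
rep()"
```

```text
time: 27.7
tool_pos: [0.5506, -0.0786, 0.0674]
orientation: [-0.706, 0.045, 0.706, 0.045]
wrist_force: [-0.8, -0.6, -1.0]
grip_width: 0.0281
time: 28.0
tool_pos: [0.5508, -0.0786, 0.0668]
orientation: [0.706, -0.045, -0.706, -0.045]
wrist_force: [0.5, -0.9, 4.1]
grip_width: 0.0286
t 28.0 pos [550.8 -78.6  66.8] toolx [ 0. -0. -1.] tooly [-0.128 -0.992  0.   ] F [ 0.5 -0.9  4.1] w 28.6 q [ 0.45  0.45 -0.48  1.91  0.27  0.85 -1.87]
```

Contact at the expected height (66.8). Releasing.

```bash
python3 -m jog '[[60,0,0,0,0,0,0],[60,0,0,0,0,0,0],[60,0,0,0,0,0,0],[60,0,0,0,0,0,0],[60,0,0,0,0,0,0],[60,-10,0,0,0,0,0],[60,-30,0,0,0,0,0],[60,-60,0,0,0,0,0],[60,-90,0,0,0,0,0],[60,-110,0,0,0,0,0],[60,-120,0,0,0,0,0],[60,-120,0,0,0,0,0]]'
python3 - <<'E'
from h import *
rep();go(436.8,-94.3,170,-7.25)
d=cam('wrist');cv2.imwrite('pics/w15.png',d['image'][:,:,::-1])
E
```

```text
time: 29.2
tool_pos: [0.5513, -0.0786, 0.1877]
orientation: [0.706, -0.045, -0.705, -0.045]
wrist_force: [0.7, -0.3, 1.0]
grip_width: 0.0514
t 29.2 pos [551.3 -78.6 187.7] toolx [ 0.002 -0.001 -1.   ] tooly [-0.128 -0.992  0.   ] F [ 0.7 -0.3  1. ] w 51.4 q [ 0.5   0.3  -0.53  1.8   0.17  1.08 -1.79]
shift [ 17.5  30.2 111.6] turn [-0.002 -0.002 -0.   ]
```

View pics/w15.png

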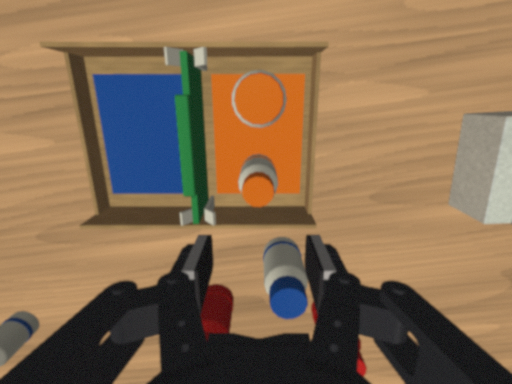

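Both orange-capped bottles stand upright in the orange bay. Next is the large blue bottle: top view (298,212), scene (238,141), white body, larger than the blue-capped one at (158,238).

```bash
python3 -m jog '[[70,2,5,18,0,0,0],[70,6,11,42,0,0,0],[70,10,18,68,0,0,0],[70,14,25,92,0,0,0],[70,17,29,107,0,0,0],[70,17.5,30,111,0,-0.002,0],[70,17.5,30,111.5,0,-0.002,0],[70,17.5,30,111.5,0,-0.002,0],[70,17.5,30,111.5,0,-0.002,0],[70,17.5,30,111.5,0,-0.002,0]]'
python3 - <<'E'
from h import *
rep()
d=cam('wrist');cv2.imwrite('pics/w16.png',d['image'][:,:,::-1])
for b in blobs(d['image'],'blue',100)[0]:print(b,onz(d,b[0],.1).round(4))
for b in blobs(d['image'],'red',100)[0]:print(b,onz(d,b[0],.08).round(4))
E
```

```text
time: 30.25
tool_pos: [0.4366, -0.0938, 0.1687]
orientation: [-0.705, 0.045, 0.707, 0.045]
wrist_force: [0.5, 0.2, -0.5]
grip_width: 0.0598
t 30.25 pos [436.6 -93.8 168.7] toolx [-0.002  0.001 -1.   ] tooly [-0.127 -0.992 -0.   ] F [ 0.5  0.2 -0.5] w 59.8 q [ 0.61  0.12 -0.53  2.06  0.07  0.98 -1.65]
([86.0, 47.4], 7300, [37, 0, 103, 94]) [0.5626 0.0064 0.1   ]
([258.5, 199.7], 1635, [237, 176, 44, 47]) [ 0.4393 -0.095   0.1   ]
([180.2, 223.0], 125, [158, 216, 46, 21]) [ 0.4192 -0.0215  0.08  ]
([309.0, 261.5], 899, [296, 226, 39, 83]) [ 0.3648 -0.1332  0.08  ]
([154.1, 260.3], 756, [137, 238, 44, 51]) [0.3848 0.0109 0.08  ]
```

View pics/w16.png

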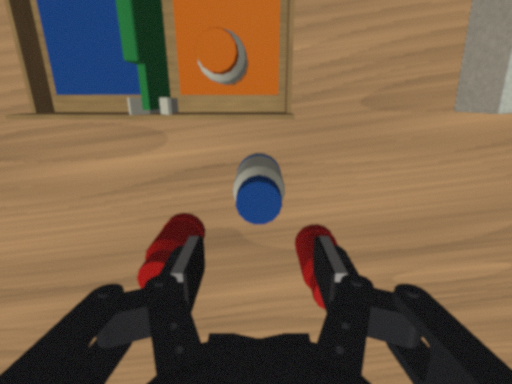

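```bash
python3 -m jog '[[70,15,0.5,-1,0,0,0],[70,35,0.5,-1,0,0,0],[70,55,0.5,-1,0,0,0],[70,75,0.5,-1,0,0,0],[70,90,0.5,-1,0,0,0],[70,96,0.5,-1,0,0,0],[70,98,0.5,-1,0,0,0],[70,98,0.5,-1,0,0,0]]'
python3 -m jog '[[0,0,0,0,0,0,0],[0,0,0,0,0,0,0],[0,0,0,0,0,0,0],[0,0,0,0,0,0,0],[0,0,0,0,0,0,0]]' 50
python3 -c "
from h import *
rep()"
```

```text
time: 31.1
tool_pos: [0.437, -0.0947, 0.0709]
orientation: [-0.705, 0.045, 0.707, 0.045]
wrist_force: [0.1, 0.3, -0.1]
grip_width: 0.0598
time: 31.6
tool_pos: [0.4376, -0.0942, 0.0718]
orientation: [-0.705, 0.045, 0.706, 0.045]
wrist_force: [-1.2, 1.7, 5.9]
grip_width: 0.0368
t 31.6 pos [437.6 -94.2  71.8] toolx [-0.001  0.    -1.   ] tooly [-0.128 -0.992 -0.   ] F [-1.2  1.7  5.9] w 36.8 q [ 0.56  0.27 -0.5   2.15  0.19  0.76 -1.76]
```

```bash
python3 -m jog '[[0,-4,0,0,0,0,0],[0,-12,0,0,0,0,0],[0,-25,0,0,0,0,0],[0,-42,0,0,0,0,0],[0,-62,0,0,0,0,0],[0,-84,0,0,0,0,0],[0,-105,0,0,0,0,0],[0,-125,0,0,0,0,0],[0,-140,0,0,0,0,0],[0,-148,0,0,0,0,0],[0,-150,0,0,0,0,0],[0,-150,0,0,0,0,0]]'
python3 -c "
from h import *
rep();go(645.5,36.6,221,-7.25)"
```

```text
time: 32.8
tool_pos: [0.4367, -0.0948, 0.2206]
orientation: [-0.705, 0.045, 0.707, 0.045]
wrist_force: [0.8, 0.5, -1.4]
grip_width: 0.0365
t 32.8 pos [436.7 -94.8 220.6] toolx [-0.003  0.    -1.   ] tooly [-0.128 -0.992  0.   ] F [ 0.8  0.5 -1.4] w 36.5 q [ 0.63  0.06 -0.53  2.    0.03  1.1  -1.61]
shift [  -1.  -157.  -190.3] turn [-0.002  0.003 -0.   ]
```

```bash
python3 -m jog '[[0,0,-6,-7,0,0,0],[0,0,-20,-24,0,0,0],[0,0,-41,-50,0,0,0],[0,0,-64,-77,0,0,0],[0,0,-87,-105,0,0,0],[0,0,-110,-133,0,0,0],[0,0,-131,-158,0,0.003,0],[0,0,-146,-177,0,0.003,0],[0,0,-154,-187,0,0.003,0],[0,0,-157,-190.5,0,0.003,0],[0,0,-157,-190.5,0,0.003,0],[0,0,-157,-190.5,0,0.003,0]]'
python3 -m jog '[[0,0,0,0,0,0,0],[0,0,0,0,0,0,0],[0,0,0,0,0,0,0]]'
python3 - <<'E'
from h import *
rep();go(645.5,36.6,77.8,-7.25)
d=cam('wrist');cv2.imwrite('pics/w17.png',d['image'][:,:,::-1])
E
```

```text
time: 34.0
tool_pos: [0.6451, 0.0356, 0.2198]
orientation: [-0.705, 0.046, 0.706, 0.045]
wrist_force: [0.6, -0.8, -2.1]
grip_width: 0.0367
time: 34.3
tool_pos: [0.6457, 0.0361, 0.2204]
orientation: [0.706, -0.046, -0.706, -0.045]
wrist_force: [0.2, 0.5, -2.4]
grip_width: 0.0367
t 34.3 pos [645.7  36.1 220.4] toolx [ 0.    -0.001 -1.   ] tooly [-0.128 -0.992  0.001] F [ 0.2  0.5 -2.4] w 36.7 q [ 0.3   0.45 -0.59  1.55  0.26  1.22 -2.03]
shift [142.6  -0.5   0.3] turn [-0.002 -0.    -0.001]
```

View pics/w17.png

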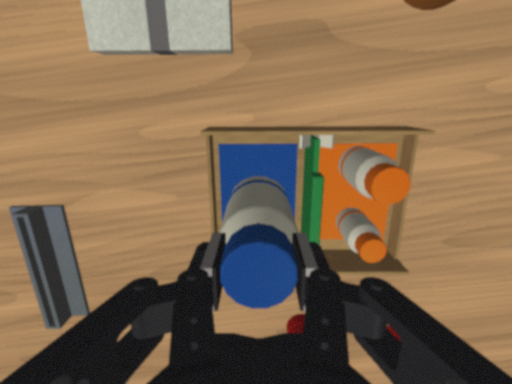

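```bash
python3 -m jog '[[0,8,-0.5,0,0,0,0],[0,24,-0.5,0,0,0,0],[0,46,-0.5,0,0,0,0],[0,70,-0.5,0,0,0,0],[0,92,-0.5,0,0,0,0],[0,110,-0.5,0,0,0,0],[0,123,-0.5,0,0,0,0],[0,132,-0.5,0,0,0,0],[0,137,-0.5,0,0,0,0],[0,140,-0.5,0,0,0,0],[0,141.5,-0.5,0,0,0,0],[0,142,-0.5,0,0,0,0]]'
python3 -m jog '[[0,0.5,0,0,0,0,0],[0,1,0,0,0,0,0],[0,1,0,0,0,0,0]]'
python3 -c "
from h import *
rep()"
```

```text
time: 35.55
tool_pos: [0.6465, 0.0372, 0.0786]
orientation: [0.706, -0.045, -0.705, -0.045]
wrist_force: [1.2, -0.3, -2.2]
grip_width: 0.0365
time: 35.85
tool_pos: [0.6465, 0.0372, 0.0778]
orientation: [0.706, -0.045, -0.705, -0.045]
wrist_force: [-0.4, 0.3, 1.5]
grip_width: 0.037
t 35.85 pos [646.5  37.2  77.8] toolx [ 0.001 -0.    -1.   ] tooly [-0.128 -0.992 -0.   ] F [-0.4  0.3  1.5] w 37.0 q [ 0.27  0.59 -0.54  1.68  0.35  0.97 -2.1 ]
```

```bash
python3 -m jog '[[65,0.3,0,0,0,0,0],[65,0.3,0,0,0,0,0],[65,0.3,0,0,0,0,0],[65,0.3,0,0,0,0,0],[65,0.3,0,0,0,0,0],[65,-10,0,0,0,0,0],[65,-30,0,0,0,0,0],[65,-60,0,0,0,0,0],[65,-90,0,0,0,0,0],[65,-105,0,0,0,0,0],[65,-110,0,0,0,0,0],[65,-110,0,0,0,0,0]]'
python3 - <<'E'
from h import *
rep();go(373.2,280,170,-7.25)
d=cam('wrist');cv2.imwrite('pics/w18.png',d['image'][:,:,::-1])
E
```

```text
time: 37.05
tool_pos: [0.646, 0.0371, 0.1873]
orientation: [0.706, -0.045, -0.705, -0.045]
wrist_force: [-0.2, 0.2, -1.0]
grip_width: 0.0556
t 37.05 pos [646.   37.1 187.3] toolx [ 0. -0. -1.] tooly [-0.128 -0.992  0.   ] F [-0.2  0.2 -1. ] w 55.6 q [ 0.3   0.48 -0.58  1.58  0.28  1.16 -2.04]
shift [  17.1 -206.1  301.6] turn [-0.002 -0.    -0.   ]
```

View pics/w18.png

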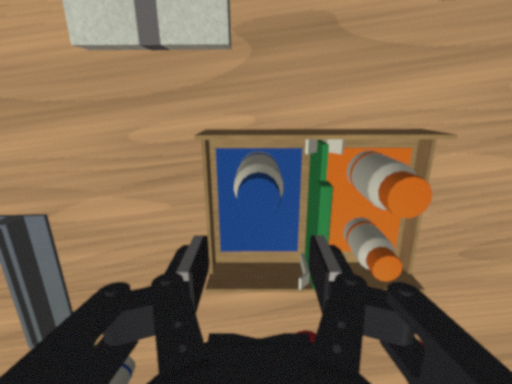

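The large blue bottle stands in the blue bay. Last is the small blue bottle: top view (158,238), scene (375,238), white body, loose on the table.

```bash
python3 -m jog '[[65,2,-20,30,0,0,0],[65,4,-42,62,0,0,0],[65,6,-65,95,0,0,0],[65,8,-89,130,0,0,0],[65,10,-113,165,0,0,0],[65,12,-137,200,0,0,0],[65,13,-160,234,0,0,0],[65,15,-182,266,0,0,0],[65,16,-197,288,0,0,0],[65,17,-204,299,0,0,0],[65,17,-206,301.5,0,0,0],[65,17,-206,301.5,0,0,0]]'
python3 -m jog '[[65,0,0,0,0,0,0],[65,0,0,0,0,0,0],[65,0,0,0,0,0,0]]'
python3 - <<'E'
from h import *
rep()
d=cam('wrist');cv2.imwrite('pics/w19.png',d['image'][:,:,::-1])
for b in blobs(d['image'],'blue',100)[0]:print(b,onz(d,b[0],.084).round(4))
E
```

```text
time: 38.3
tool_pos: [0.3738, 0.2792, 0.1695]
orientation: [-0.705, 0.046, 0.706, 0.045]
wrist_force: [0.9, -1.1, -0.4]
grip_width: 0.0553
time: 38.6
tool_pos: [0.3741, 0.2793, 0.17]
orientation: [-0.706, 0.046, 0.706, 0.046]
wrist_force: [-0.8, -0.1, 0.2]
grip_width: 0.0557
t 38.6 pos [374.1 279.3 170. ] toolx [-0. -0. -1.] tooly [-0.13  -0.992  0.   ] F [-0.8 -0.1  0.2] w 55.7 q [-0.03  0.19 -0.78  2.01  0.16  1.   -2.58]
([256.7, 195.9], 865, [241, 179, 32, 34]) [0.3745 0.2799 0.084 ]
```

View pics/w19.png

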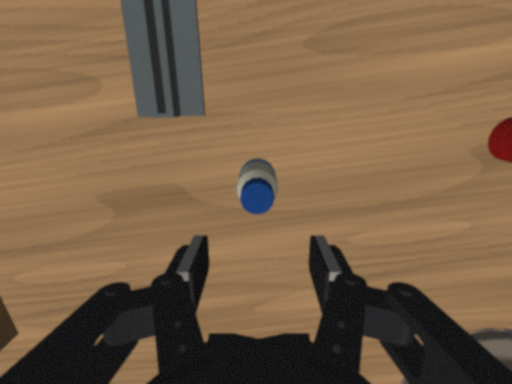

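```bash
python3 -m jog '[[65,15,-0.5,0.3,0,0,0],[65,35,-0.5,0.3,0,0,0],[65,58,-0.5,0.3,0,0,0],[65,80,-0.5,0.3,0,0,0],[65,97,-0.5,0.3,0,0,0],[65,106,-0.5,0.3,0,0,0],[65,110,-0.5,0.3,0,0,0],[65,110,-0.5,0.3,0,0,0],[65,110,-0.5,0.3,0,0,0]]'
python3 -m jog '[[0,0,0,0,0,0,0],[0,0,0,0,0,0,0],[0,0,0,0,0,0,0],[0,0,0,0,0,0,0],[0,0,0,0,0,0,0],[0,0,0,0,0,0,0]]' 50
python3 -c "
from h import *
rep()"
```

```text
time: 39.55
tool_pos: [0.3736, 0.281, 0.0607]
orientation: [0.706, -0.045, -0.705, -0.046]
wrist_force: [-0.1, -0.1, 0.2]
grip_width: 0.0556
time: 40.15
tool_pos: [0.3737, 0.2811, 0.0609]
orientation: [0.706, -0.045, -0.705, -0.046]
wrist_force: [0.3, -0.5, 5.8]
grip_width: 0.0283
t 40.15 pos [373.7 281.1  60.9] toolx [ 0.002  0.001 -1.   ] tooly [-0.128 -0.992 -0.001] F [ 0.3 -0.5  5.8] w 28.3 q [-0.12  0.36 -0.72  2.11  0.34  0.78 -2.75]
```

```bash
python3 -m jog '[[0,-4,0,0,0,0,0],[0,-12,0,0,0,0,0],[0,-25,0,0,0,0,0],[0,-42,0,0,0,0,0],[0,-62,0,0,0,0,0],[0,-84,0,0,0,0,0],[0,-105,0,0,0,0,0],[0,-122,0,0,0,0,0],[0,-132,0,0,0,0,0],[0,-136,0,0,0,0,0],[0,-136,0,0,0,0,0]]'
python3 -c "
from h import *
rep();go(566.1,46.6,197,-7.25)"
```

```text
time: 41.25
tool_pos: [0.3731, 0.2805, 0.1963]
orientation: [0.706, -0.045, -0.705, -0.045]
wrist_force: [0.5, -0.4, -1.4]
grip_width: 0.0283
t 41.25 pos [373.1 280.5 196.3] toolx [ 0.001 -0.    -1.   ] tooly [-0.128 -0.992 -0.   ] F [ 0.5 -0.4 -1.4] w 28.3 q [-0.01  0.15 -0.8   1.98  0.13  1.05 -2.56]
shift [  -0.6  207.2 -221.3] turn [-0.002 -0.001  0.   ]
```

```bash
python3 -m jog '[[0,0,8,-9,0,0,0],[0,0,25,-27,0,0,0],[0,0,50,-53,0,0,0],[0,0,78,-83,0,0,0],[0,0,106,-113,0,0,0],[0,0,134,-143,0,0,0],[0,0,160,-171,0,0,0],[0,0,183,-195,0,0,0],[0,0,198,-211,0,0,0],[0,0,206,-220,0,0,0],[0,0,207,-221,0,0,0],[0,0,207,-221,0,0,0]]'
python3 -m jog '[[0,0,0,0,0,0,0],[0,0,0,0,0,0,0],[0,0,0,0,0,0,0]]'
python3 - <<'E'
from h import *
rep();go(566.1,46.6,66.9,-7.25)
d=cam('wrist');cv2.imwrite('pics/w20.png',d['image'][:,:,::-1])
E
```

```text
time: 42.45
tool_pos: [0.565, 0.0483, 0.1958]
orientation: [-0.705, 0.044, 0.706, 0.045]
wrist_force: [1.4, 0.2, -1.6]
grip_width: 0.0284
time: 42.75
tool_pos: [0.5654, 0.0479, 0.1963]
orientation: [0.706, -0.045, -0.706, -0.045]
wrist_force: [0.5, -0.4, -1.3]
grip_width: 0.0284
t 42.75 pos [565.4  47.9 196.3] toolx [ 0. -0. -1.] tooly [-0.126 -0.992  0.   ] F [ 0.5 -0.4 -1.3] w 28.4 q [ 0.32  0.33 -0.59  1.77  0.2   1.11 -2.03]
shift [129.4   1.2  -0.8] turn [ 0. -0. -0.]
```

View pics/w20.png

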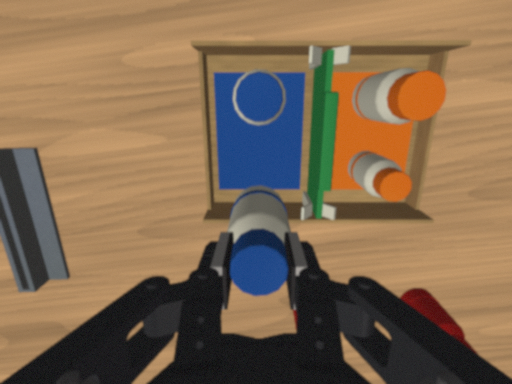

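```bash
python3 -m jog '[[0,8,0.5,-0.5,0,0,0],[0,22,1,-0.5,0,0,0],[0,42,1,-0.5,0,0,0],[0,62,1,-0.5,0,0,0],[0,82,1,-0.5,0,0,0],[0,98,1,-0.5,0,0,0],[0,110,1,-0.5,0,0,0],[0,119,1,-0.5,0,0,0],[0,124,1,-0.5,0,0,0],[0,127,1,-0.5,0,0,0],[0,128.5,1,-0.5,0,0,0],[0,129,1,-0.5,0,0,0]]'
python3 -m jog '[[0,0.5,0,0,0,0,0],[0,1,0,0,0,0,0],[0,1,0,0,0,0,0]]'
python3 -c "
from h import *
rep()"
```

```text
time: 44.0
tool_pos: [0.5666, 0.0459, 0.0674]
orientation: [0.706, -0.045, -0.705, -0.045]
wrist_force: [0.0, -0.2, -0.1]
grip_width: 0.0285
time: 44.3
tool_pos: [0.5667, 0.046, 0.0669]
orientation: [0.706, -0.045, -0.705, -0.045]
wrist_force: [-1.0, 0.1, 4.9]
grip_width: 0.0287
t 44.3 pos [566.7  46.   66.9] toolx [ 0.001 -0.    -1.   ] tooly [-0.128 -0.992  0.   ] F [-1.   0.1  4.9] w 28.7 q [ 0.27  0.48 -0.54  1.88  0.32  0.87 -2.13]
```

```bash
python3 -m jog '[[60,0,0,0,0,0,0],[60,0,0,0,0,0,0],[60,0,0,0,0,0,0],[60,0,0,0,0,0,0],[60,0,0,0,0,0,0],[60,-10,0,0,0,0,0],[60,-30,0,0,0,0,0],[60,-60,0,0,0,0,0],[60,-95,0,0,0,0,0],[60,-130,0,0,0,0,0],[60,-160,0,0,0,0,0],[60,-170,0,0,0,0,0]]'
python3 -m jog '[[60,0,-30,20,0,0,0],[60,0,-70,40,0,0,0],[60,0,-110,60,0,0,0],[60,0,-150,80,0,0,0],[60,0,-190,100,0,0,0],[60,0,-220,115,0,0,0],[60,0,-230,120,0,0,0],[60,0,-230,120,0,0,0],[60,0,-230,120,0,0,0]]'
python3 - <<'E'
from h import *
rep()
T=cam('top');S=cam('scene')
cv2.imwrite('pics/tf.png',cv2.resize(T['image'][100:260,115:415,::-1],None,fx=2.6,fy=2.6,interpolation=cv2.INTER_CUBIC))
cv2.imwrite('pics/sf.png',cv2.resize(S['image'][80:290,30:350,::-1],None,fx=2.4,fy=2.4,interpolation=cv2.INTER_CUBIC))
E
```

```text
time: 45.5
tool_pos: [0.5681, 0.0466, 0.2404]
orientation: [0.708, -0.045, -0.703, -0.046]
wrist_force: [-0.2, 0.1, 0.7]
grip_width: 0.0513
time: 46.4
tool_pos: [0.4773, 0.2875, 0.2355]
orientation: [-0.706, 0.047, 0.706, 0.045]
wrist_force: [0.7, -1.1, 0.1]
grip_width: 0.0511
t 46.4 pos [477.3 287.5 235.5] toolx [-0.    -0.002 -1.   ] tooly [-0.13  -0.992  0.002] F [ 0.7 -1.1  0.1] w 51.1 q [-0.02  0.29 -0.73  1.74  0.21  1.19 -2.51]
```

View pics/tf.png

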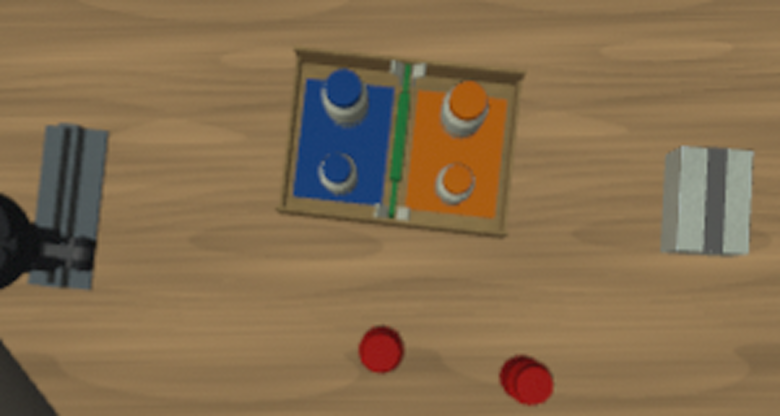

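View pics/sf.png

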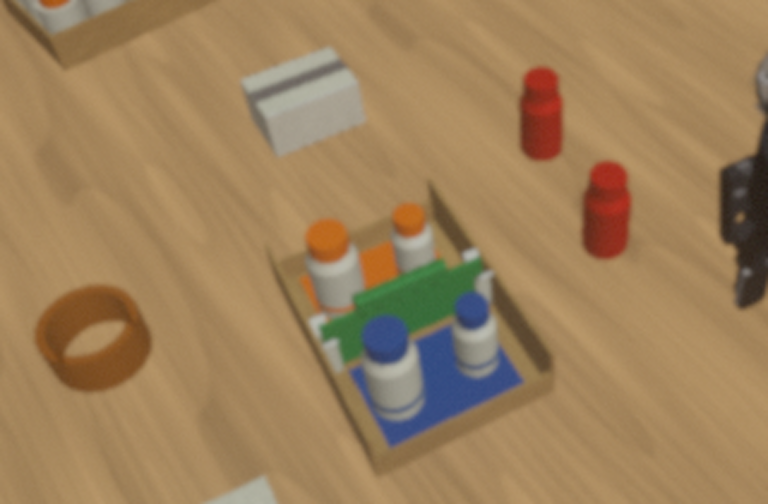

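All four bottles are upright in the correct bays, the divider is level in its guides, and everything else is where it was. Handing in.

```bash
python3 -c "
from bench import robot
print(robot.finish_job())"
```

```text
the job is handed in; nothing more can be done
None
```

The divider is in the tray and all four bottles are sorted by cap colour. I handed the job in at about 46.5 s on the robot's clock, well under the 144 s limit.

- **Divider:** I lifted it out of the stand and lowered it into the guides. It met the tray floor at the height expected when fully home, with about 7 N upward. Pictures taken after release show it level, with both ends in the slots.
- **Bottles:** I picked each one up by its cap and set it down on contact, with at most about 5 N. The last top and scene pictures show both blue-capped bottles upright on the blue side and both orange-capped ones upright on the orange side.
- **Everything else:** The red look-alikes, carton and tape roll look unmoved in the last pictures, and the gripper is well clear of the tray. I never worked near the leaflets, but they were not in the final top crop.
- **Disagreements:** None of my checks failed. The camera views differed by about 1–3 mm, and the small caps read about 28.4 mm in the gripper against the 30 mm given. Neither affected a grasp or a placement.

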